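# Unlock and wind the spring drive

### The arm

A 6-joint arm with a two-finger parallel gripper is mounted at the origin on a cart in front of the work surface, level with it; the furniture and walls round the work are solid. World frame = base frame: x ahead of the robot, y to its left, z up, the work surface at z = 0. Lengths are in mm, angles in rad, forces in N, time in s.
With the tool pointing down it reaches from about 350 to 775 mm from the base axis. Payload 7.3 kg.
Tool frame: the origin (TCP) lies on the centre line of the jaws, within the pads' length; the fingertips stand 22 mm ahead of it and the grasp point (between the pads) lies 3 mm ahead of it; z points along the fingers, y is the direction in which the jaws open and shut (so a half turn about z gives the same grasp; the last joint's range is limited). The gripper opens to 92 mm and grips with 3 to 60 N. Pads are 19 mm wide; open, the fingers measure 130 mm over their backs; the gripper's body (75 mm by 190 mm) begins 47 mm behind the grasp point.
Start: joints at [1.093, 0.342, 1.524, -0, 1.275, -0.146], TCP at [171.001, 496.388, 248.741] pointing down, gripper open.
Joint ranges: [-2.53, 2.53], [-0.77, 2.02], [0.04, 2.7], [-1, 4.14], [0.28, 2.66], [-3.11, 3.11]. Speed limits (rad/s): [2.57, 2.57, 3.14, 3.14, 3.14, 3.14].

### API

Orientations are given as [roll, pitch, yaw] about the fixed x, y, z axes, in that order (R = Rz(yaw) Ry(pitch) Rx(roll)).
In Python, from plant import bot gives the robot as it stands.
- The arm moves only by the tool play_rows, never from a script. Its argument "moves" is one flat list of numbers, 5 for each row, row after row: the closure in counts, from 0 (fully open) to 255 (shut), then the shift along the tool's x, y, z in mm, then the turn about the tool's z in degrees. A call has 1 to 8 rows; each row is the pose to reach, as a shift and turn from the pose commanded when the call began, along the tool's axes at that moment; what a row does not reach only later rows make up. A row lasts 1/12 s, in which the tool goes at most 41.7 mm and 7.16 degrees, less where a joint would pass 70% of its speed; a pose out of reach is approached as far as the arm can. A call with a gripper value outside its range is refused whole. The fingers move at their own pace and stop on an object; the grip force is fixed at half the most. Time passes only in rows, so rows that repeat a pose let the fingers close. It gives the time, the measured TCP pose, the force and the opening at its end, in the units of the state.
- bot.get_obs(): the state, without advancing time (a new reading comes with each control period).
- bot.capture(name): name is "scene" or "top"; returns a dict with "color" (480x640x3 uint8, red, green, blue), "fx", "fy", "cx", "cy" (pixels), "world_to_cam" (4x4, takes a point from world to camera coordinates). Camera axes: x right, y down, z forward; pixel columns grow to the right and rows downward; lengths in mm; the calibration is good to about 2 mm. A picture is of the moment at which its call begins. There is no depth.
- bot.close_job(): hands the job in, once; it reports no verdict.
The state is a dict: "time": time; "joint_positions": joint angles; "dq": joint speeds; "tau": joint torques, N m; "tool_pos": TCP position; "tcp_rot": TCP orientation; "contact_force": force on the tool from outside, world axes, zero at the start; "moment": the same for the moment, N m; "grip_width": finger opening in mm.
Only numpy, scipy, OpenCV 4.12 (cv2) and the standard library are available. Lean on these libraries where they do the work, as an engineer would, in place of code of your own. Each camera call takes 0.05 s, during which the arm holds its last target.

### The job

Lift the two transport locks off the spring drive and lay each flat in the cut-out of its own outline in the shadow tray. Then wind the drive's key clockwise, by several part turns, until its pointer stands at the broad full mark and not past it, and let go; do not knock the other things on the bench about.

Things in the scene. Friction and masses are not known exactly. Their poses are not given: they have to be found in the camera images.
- spring_drive: Grey box with aluminium top, fixed, 110 (x) by 190 (y) mm, top 60 mm above the bench; base flange 124 by 204 mm. Origin: centre of its underside, z up. The key stands amid the top. A lock lies on the top at each end between 5 mm high rails (2 mm play, open upwards): L on the +y side, T on -y, stems along y, noses towards the key; they block the key after part of a turn.
- winding_key (a joint): Angle of the sprung key, rad; grows as it is wound clockwise seen from above. 0: pointer at the full mark; starts at -3.75 to -2.6 (takes several grasps); hard stop at +0.6. At q the pointer's direction in the drive's frame is pi - q from x towards y. Winding takes 0.14 to 0.20 N m; the key stays where it is let go.
- key_axis (a point): On the key's vertical axis at gripping height, 32 mm above the drive's top. The key is a flat upright steel bar, 70 mm long, 12 mm thick, flat faces from 5 to 44 mm above the drive's top. Its pointer is a narrow beak (5 mm wide) low on one end, reaching 47 mm from the axis and up to 17 mm above the top.
- full_mark (a point): The full mark: a broad black bar (9 by 6 mm) on the drive's top, 48 mm from the key's axis on the drive's -x side, at the edge of a round white dial; the thin ticks elsewhere on it are only graduations.
- lock_l: L-shaped lock, loose: steel plate 10 mm thick with an upright dark grip fin. Origin on its underside, under the fin's middle; z up. Stem y -15 to 15, x -30 to 51 (nose); foot x -30 to -8 reaching to y = 45 mm. Fin 40 mm long in x (-20 to 20), 12 mm thick in y, top 44 mm above the underside. 0.11 to 0.23 kg.
- lock_t: T-shaped lock, loose: steel plate 10 mm thick with an upright dark grip fin. Origin on its underside, under the fin's middle; z up. Stem y -9 to 9, x -30 to 51 (nose); crossbar x -30 to -8, y -38 to 38 mm. Fin 40 mm long in x (-20 to 20), 12 mm thick in y, top 44 mm above the underside. 0.11 to 0.23 kg.
- shadow_tray: Shadow-cut tray, fixed: grey board 122 by 200 mm, 14 mm high, with an L-shaped and a T-shaped cavity, black floors 6 mm above the bench (8 mm deep), about 4 mm wider all round than the lock of that outline. Origin: centre of its underside. Both cavities' stems run along the tray's x, noses towards +x.
- cavity_l (a point): On the floor of the L-shaped cavity: where the origin of the L-shaped lock comes when it is stowed; same axes (tray's axes) as the stowed lock.
- cavity_t (a point): On the floor of the T-shaped cavity: where the origin of the T-shaped lock comes when it is stowed; same axes (tray's axes) as the stowed lock.
- solvent_bottle: Bystander. White round squeeze bottle with cap, 71 mm diameter, 148 mm tall, standing upright; origin at the centre of its underside.
- felt_tin: Bystander. Round tin with a dark green lid, 66 mm diameter, 30 mm tall; origin at the centre of its underside.
- tape_cream: Bystander. Small roll of cream tape lying flat, 63 mm diameter, 24 mm tall; origin at the centre of its underside.
- tape_white: Bystander. Larger roll of white tape lying flat, 103 mm diameter, 26 mm tall; origin at the centre of its underside.
- weight_1: Bystander. Larger brass knobbed weight, 36 mm diameter, 40 mm tall, standing; origin at the centre of its underside.
- weight_2: Bystander. Smaller brass knobbed weight, 30 mm diameter, 32 mm tall, standing; origin at the centre of its underside.
- marker_pen: Bystander. Pen lying on the bench, 135 mm long along its y axis, 17 mm thick; origin under its middle.

How it is judged:
By the outcome, as a careful person would: the job done as asked, in the order asked, and still so for the second after the job is handed in, with the robot touching nothing.
It also fails if it takes over 72 s, if anything falls off the work surface, if the arm or the gripper's body presses on something with over 40 N, if the wrist force passes 120 N, or if a joint passes its speed limit or range.

## Working session

There is one attempt and no reset: what is moved stays moved. The work goes in short steps, Python scripts to look and compute and a tool call to move; the robot and the scene stay as the last step left them, time stands still between calls to the robot, and variables do not carry over. Pictures are saved under pics/ and viewed, and the job is handed in when it is done.

Besides the shell and the picture viewer there is one more tool, called as name(argument=value, ...) on one line, values as JSON. play_rows: Moves the arm, as the interface text tells. Its arguments: {"type":"object","properties":{"moves":{"type":"array","items":{"type":"number"}}},"required":["moves"]}

```bash
ls; mkdir -p pics; python3 - <<'E'
from plant import bot
import cv2,numpy as np
print(bot.get_obs())
for n in("scene","top"):
    c=bot.capture(n)
    cv2.imwrite(f"pics/{n}0.png",c["color"][:,:,::-1])
    print(n,c["fx"],c["fy"],c["cx"],c["cy"],np.round(c["world_to_cam"],4).tolist())
E
```

```text
pics
{'time': 0.0, 'joint_positions': array([ 1.09297074e+00,  3.42697763e-01,  1.52502007e+00, -2.05004260e-05,
        1.27538287e+00, -1.46018388e-01]), 'dq': array([ 3.56051594e-05,  3.40152711e-04,  1.20048217e-03, -6.75793157e-04,
       -3.82093527e-05, -1.13154546e-03]), 'tau': array([ 1.05975065e-03, -4.31243026e+01, -2.44222713e+01,  7.18846754e-02,
        5.59513725e-02, -1.32595487e-04]), 'tool_pos': array([170.84056293, 496.03216351, 248.05682086]), 'tcp_rot': array([-3.14009780e+00, -2.00027129e-04,  2.80979129e+00]), 'contact_force': array([ 0.28303142, -0.03133359,  0.30987777]), 'moment': array([ 0.01999183,  0.05345637, -0.01377832]), 'grip_width': 91.91871929033259}
scene 445.512731600732 445.512731600732 317.14214291872406 244.1725292951162 [[0.5085, -0.8608, 0.0189, -313.4748], [-0.6095, -0.3754, -0.6983, 404.2663], [0.6082, 0.3436, -0.7156, 644.8438], [0.0, 0.0, 0.0, 1.0]]
top 436.55837248477405 436.55837248477405 329.7280018666366 234.60992442463336 [[-0.0153, -0.9998, 0.0138, -32.8721], [-0.9908, 0.0133, -0.135, 592.4937], [0.1347, -0.0157, -0.9908, 1051.9894], [0.0, 0.0, 0.0, 1.0]]
```

View pics/scene0.png

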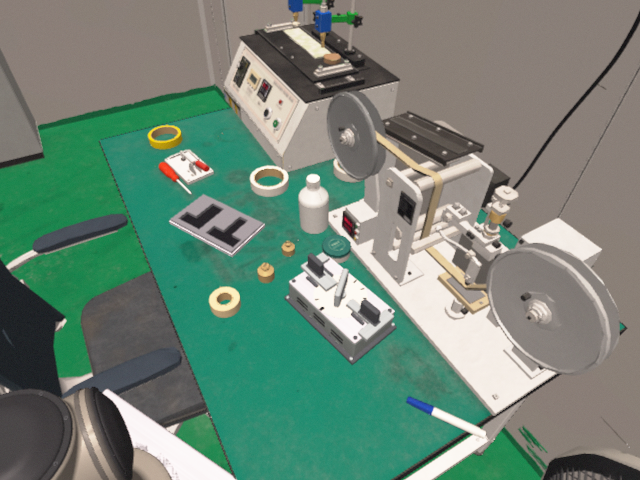

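View pics/top0.png

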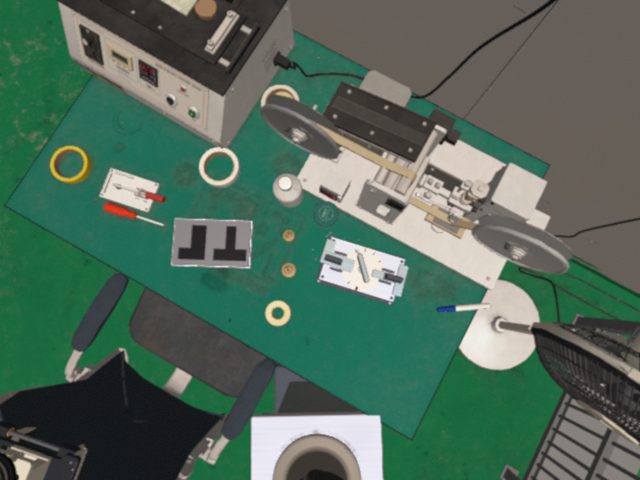

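The scene view shows the drive at about (340,305) and the tray at (217,222). The top view shows the drive at (363,268) and the tray at (212,243). Next I'll enlarge the crops.

```bash
cat > h.py <<'E'
import numpy as np,cv2
def proj(c,P):
    P=np.atleast_2d(P);W=c["world_to_cam"];q=P@W[:3,:3].T+W[:3,3]
    return np.c_[c["fx"]*q[:,0]/q[:,2]+c["cx"],c["fy"]*q[:,1]/q[:,2]+c["cy"]]
def ray(c,uv):
    W=c["world_to_cam"];R=W[:3,:3];o=-R.T@W[:3,3]
    d=R.T@np.array([(uv[0]-c["cx"])/c["fx"],(uv[1]-c["cy"])/c["fy"],1.]);return o,d/np.linalg.norm(d)
def onz(c,uv,z):
    o,d=ray(c,uv);return o+d*(z-o[2])/d[2]
def tri(c1,p1,c2,p2):
    A=np.zeros((3,3));b=np.zeros(3);rs=[ray(c1,p1),ray(c2,p2)]
    for o,d in rs:
        M=np.eye(3)-np.outer(d,d);A+=M;b+=M@o
    X=np.linalg.solve(A,b);return X,max(np.linalg.norm((np.eye(3)-np.outer(d,d))@(X-o)) for o,d in rs)
def crop(c,u0,v0,w,h,s,f):
    im=c["color"][v0:v0+h,u0:u0+w,::-1];im=cv2.resize(im,None,fx=s,fy=s,interpolation=cv2.INTER_CUBIC)
    for k in range(0,w,10): cv2.putText(im,str(u0+k) if k%20==0 else "",(k*s,8),0,.3,(0,0,255),1);cv2.line(im,(k*s,10),(k*s,14),(0,0,255),1)
    for k in range(0,h,10): cv2.putText(im,str(v0+k),(0,k*s+4),0,.3,(0,0,255),1)
    cv2.imwrite(f,im)
E
python3 - <<'E'
from plant import bot
from h import *
t=bot.capture("top");s=bot.capture("scene")
import pickle;pickle.dump((t,s),open("c0.pkl","wb"))
crop(t,310,225,106,90,7,"pics/td.png");crop(s,280,240,120,120,5,"pics/sd.png")
crop(t,160,205,106,75,7,"pics/tt.png");crop(s,160,185,114,75,7,"pics/st.png")
E
```

```text
(no output)
```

View pics/td.png

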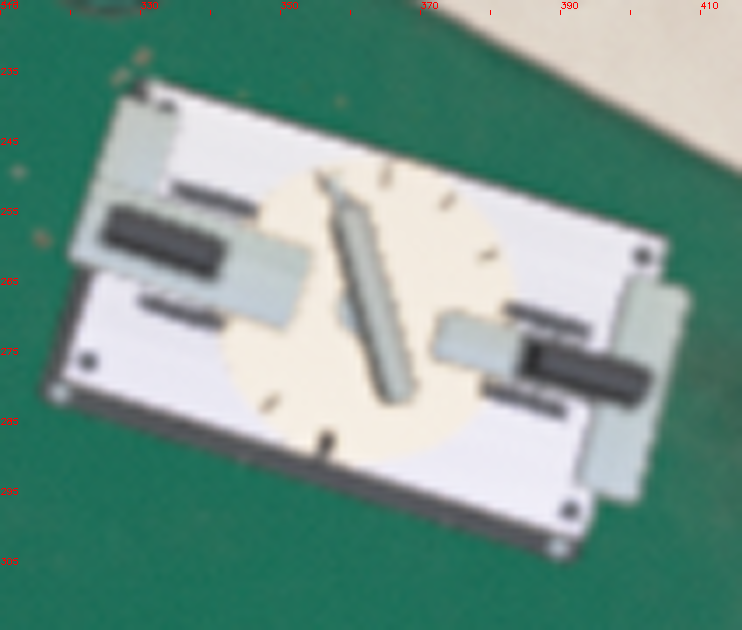

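View pics/sd.png

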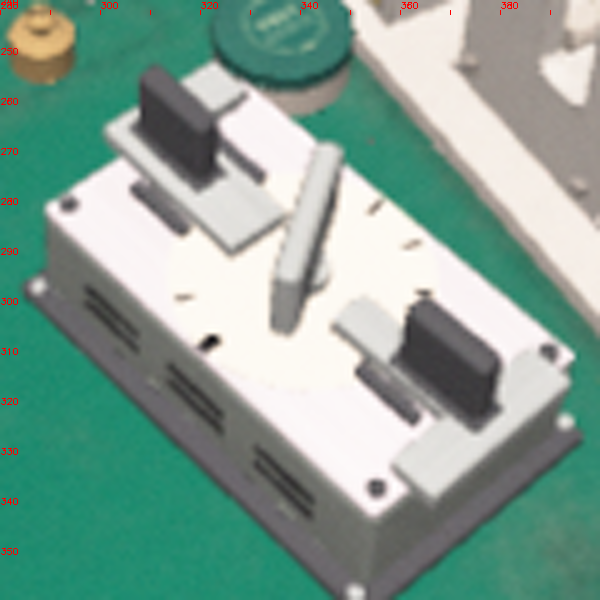

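View pics/tt.png

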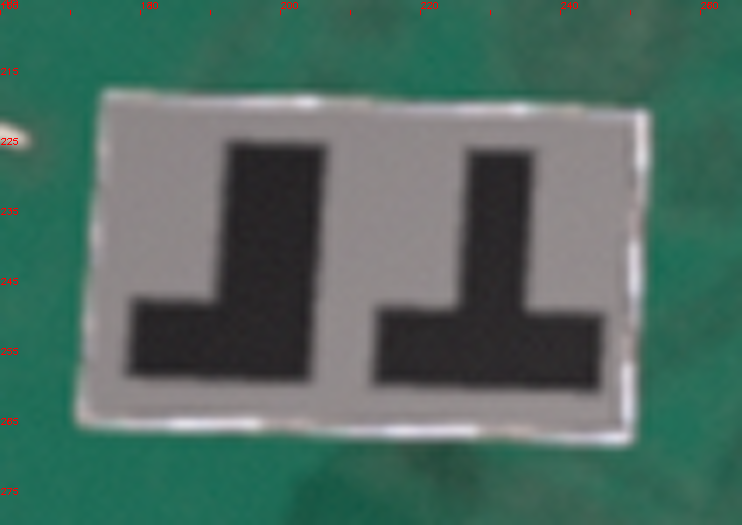

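View pics/st.png

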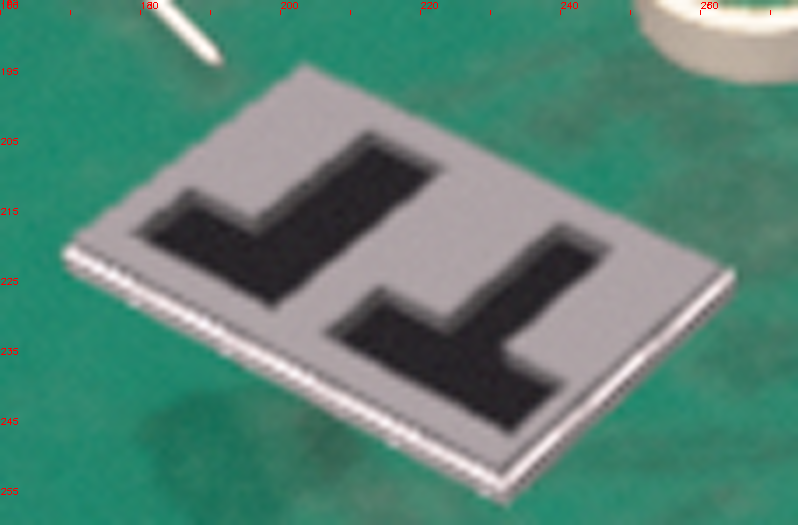

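The top crop shows:
- L lock fin around (333,259)
- T lock fin around (393,278)
- key centre around (363,266)
- beak tip at (355.7,250.4)
- full mark at (356.6,288.3)

The tray corners are clear in both views. Next I'll turn these into world positions.

```bash
cat > m1.py <<'E'
import pickle
from h import *
t,s=pickle.load(open("c0.pkl","rb"))
T=lambda x,y:(310+x/7,225+y/7);S=lambda x,y:(280+x/5,240+y/5)
T2=lambda x,y:(160+x/7,205+y/7);S2=lambda x,y:(160+x/7,185+y/7)
off=-.5+.5/7
def show(n,X): print(n,np.round(X[0],1),"res",round(X[1],2))
show("drive -x-y corner",tri(t,T(588,545),s,S(375,518)))
show("drive -x+y",tri(t,T(60,377),s,S(46,207)))
show("drive +x-y",tri(t,T(667,240),s,S(575,355)))
show("mark",tri(t,T(326,443),s,S(210,342)))
print("mark z60",onz(t,T(326,443),60),onz(s,S(210,342),60))
# key top ends
show("keytop far",tri(t,T(349,205),s,S(328,147)))
show("keytop near",tri(t,T(398,398),s,S(287,280)))
# tray corners top
for n,a,b in [("+x+y",(105,92),(305,63)),("+x-y",(648,110),(737,270)),("-x-y",(632,440),(503,480)),("-x+y",(78,425),(65,250))]:
    show("tray"+n,tri(t,T2(*a),s,S2(*b))); print(onz(t,T2(*a),14)[:2],onz(s,S2(*b),14)[:2])
print("cams",[np.round(ray(c,(320,240))[0]) for c in(t,s)])
def mask(c,box,thr):
    u,v,w,h=box;im=c["color"][v:v+h,u:u+w].astype(int);m=(im.max(2)<thr).astype(np.uint8)
    n,l,st,ce=cv2.connectedComponentsWithStats(m)
    for i in range(1,n):
        if st[i,4]>12:
            r=cv2.minAreaRect(np.argwhere(l==i)[:,::-1].astype(np.float32));print(st[i],np.round(ce[i]+[u,v],2),np.round(r[1],1),round(r[2],1))
for box in [(320,250,25,16),(382,270,25,16)]: mask(t,box,95)
print();mask(s,(300,250,30,30),95);mask(s,(355,295,30,35),95)
E
python3 m1.py
```

```text
drive -x-y corner [ 421.  -192.6   62.6] res 0.49
drive -x+y [481.8 -12.7  58.5] res 0.47
drive +x-y [ 525.8 -224.5   59.2] res 0.53
mark [ 457.3 -103.7   61.4] res 0.25
mark z60 [ 457.42865125 -103.96689798   60.        ] [ 458.03973769 -102.96115678   60.        ]
keytop far [ 535.8 -110.   100.6] res 0.6
keytop near [ 471.8 -125.9   98.5] res 0.51
tray+x+y [643.4 355.7  11.6] res 0.83
[643.46294039 354.2663209 ] [640.88738585 354.20808834]
tray+x-y [634.4 156.2  12.5] res 0.12
[634.21346298 155.8205878 ] [633.04566045 155.22467441]
tray-x-y [512.9 161.   14.5] res 0.72
[513.33895654 160.55880816] [512.77997446 161.97131   ]
tray-x+y [522.1 360.9  10.5] res 0.38
[521.62699125 360.01948932] [519.95005872 357.29767122]
cams [array([ 445.,  -24., 1123.]), array([  14., -340.,  750.])]
[ 5  5 16  9 81] [332.78 259.11] [15.8  4.7] 18.4
[ 3  4 17  9 79] [392.65 277.82] [16.7  5.3] 14.0

[23  0  7  6 14] [325.71 252.43] [7.8 1.7] 38.7
[  7   6  17  21 175] [315.07 266.67] [22.  11.5] 30.3
[  5   8  20  22 213] [369.21 313.89] [23.5 12.9] 28.1
```

```bash
cat > m2.py <<'E'
import pickle
from h import *
t,s=pickle.load(open("c0.pkl","rb"))
T=lambda x,y:(310+x/7,225+y/7);S=lambda x,y:(280+x/5,240+y/5)
T2=lambda x,y:(160+x/7,205+y/7)
yaw=np.radians(-18.2);C=np.array([503.8,-118.4])
R=lambda a:np.array([[np.cos(a),-np.sin(a)],[np.sin(a),np.cos(a)]])
for n,uv in [("finL",(332.8,259.1)),("finT",(392.65,277.8))]:
    p=onz(t,uv,100);print(n,p[:2],"drive frame",R(yaw).T@(p[:2]-C))
# fin-top corners, both views (L far end etc.)
for n,a,b in [("L +y,+x",(118,205),(152,66)),("L -y,-x",(212,278),(208,138)),("T +y",(528,340),(415,305)),("T -y",(650,383),(497,362)),]:
    X=tri(t,T(*a),s,S(*b));print(n,np.round(X[0],1),round(X[1],2))
# plate corners at z=70
for n,a in [("L nose+x",(310,250)),("L nose-x",(285,328)),("L foot +x-y",(180,112)),("T nose +x",(447,310)),("T nose -x",(433,358)),("T bar +x-y",(692,290)),("T bar -x -y",(637,500)),("T bar -x+y",(578,480))]:
    p=onz(t,T(*a),70)[:2];print(n,np.round(p,1),"drv",np.round(R(yaw).T@(p-C),1))
ty=np.radians(-2.5);TC=np.array([578.2,257.7])
for n,a in [("Lnose+y",(228,142)),("Lnose-y",(327,146)),("L-x-y",(312,382)),("L-x+y",(126,376)),("Lfoot+x+y",(135,298)),("L in",(217,302)),
 ("Tnose+y",(468,150)),("Tnose-y",(535,152)),("T-x-y",(600,391)),("T-x+y",(372,383)),("T+x+y",(379,308)),("T+x-y",(604,315))]:
    for z in(6,14):
        p=onz(t,T2(*a),z)[:2];print(n,z,np.round(p,1),"tray",np.round(R(ty).T@(p-TC),1))
print("bottle cap top",onz(t,(287,183),148),"weights",onz(t,(289,235),40),onz(t,(289,269),40))
E
python3 m2.py
python3 - <<'E'
import sys;sys.path.insert(0,'.')
import pickle
from h import *
t,s=pickle.load(open("c0.pkl","rb"))
crop(t,270,80,160,180,4,"pics/tm.png");crop(s,280,80,180,190,4,"pics/sm.png")
E
```

```text
finL [525.76331827 -46.73386564] drive frame [-1.51929772 74.94073591]
finT [ 480.00401585 -185.94468577] drive frame [ -1.50895596 -71.59788048]
L +y,+x [536.1 -31.5 102.4] 1.67
L -y,-x [513.5 -65.9 101. ] 2.29
T +y [ 490.4 -170.3   93. ] 0.05
T -y [ 475.1 -209.   103.8] 0.04
L nose+x [523.5 -99.2] drv [12.7 24.3]
L nose-x [496.8 -90. ] drv [-15.5  24.8]
L foot +x-y [572.1 -55.2] drv [45.1 81.4]
T nose +x [ 502.1 -146. ] drv [  7.  -26.7]
T nose -x [ 485.7 -140.7] drv [-10.2 -26.8]
T bar +x-y [ 507.8 -230.9] drv [  38.9 -105.6]
T bar -x -y [ 436.4 -209.2] drv [ -35.7 -107.3]
T bar -x+y [ 443.4 -189.2] drv [-35.2 -86.1]
Lnose+y 6 [625.6 311.3] tray [45.  55.6]
Lnose+y 14 [624.3 308.9] tray [43.9 53.2]
Lnose-y 6 [623.7 275. ] tray [44.7 19.2]
Lnose-y 14 [622.4 272.8] tray [43.5 17. ]
L-x-y 6 [536.6 278.4] tray [-42.4  18.9]
L-x-y 14 [536.  276.3] tray [-43.   16.7]
L-x+y 6 [539.8 346. ] tray [-42.2  86.5]
L-x+y 14 [539.1 343.3] tray [-42.8  83.9]
Lfoot+x+y 6 [568.3 343.6] tray [-13.6  85.4]
Lfoot+x+y 14 [567.4 341. ] tray [-14.4  82.7]
L in 6 [566.4 313.7] tray [-14.2  55.5]
L in 14 [565.6 311.3] tray [-15.  53.]
Tnose+y 6 [621.5 223.2] tray [ 44.8 -32.6]
Tnose+y 14 [620.2 221.4] tray [ 43.6 -34.4]
Tnose-y 6 [620.4 198.5] tray [ 44.8 -57.3]
Tnose-y 14 [619.2 196.9] tray [ 43.6 -58.9]
T-x-y 6 [531.9 173.7] tray [-42.6 -85.9]
T-x-y 14 [531.2 172.3] tray [-43.2 -87.4]
T-x+y 6 [536.  256.6] tray [-42.1  -2.9]
T-x+y 14 [535.3 254.6] tray [-42.7  -4.9]
T+x+y 6 [563.4 254.7] tray [-14.6  -3.7]
T+x+y 14 [562.6 252.7] tray [-15.4  -5.7]
T+x-y 6 [559.7 172.5] tray [-14.8 -85.9]
T+x-y 14 [558.9 171.1] tray [-15.5 -87.3]
bottle cap top [697.75279393  56.26171937 148.        ] weights [592.39384147  60.45697293  40.        ] [507.52731383  60.684989    40.        ]
```

View pics/tm.png

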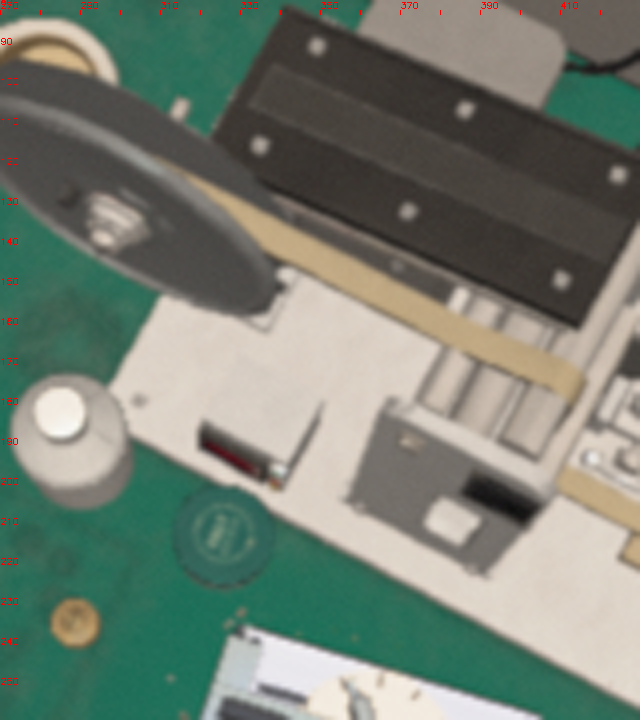

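View pics/sm.png

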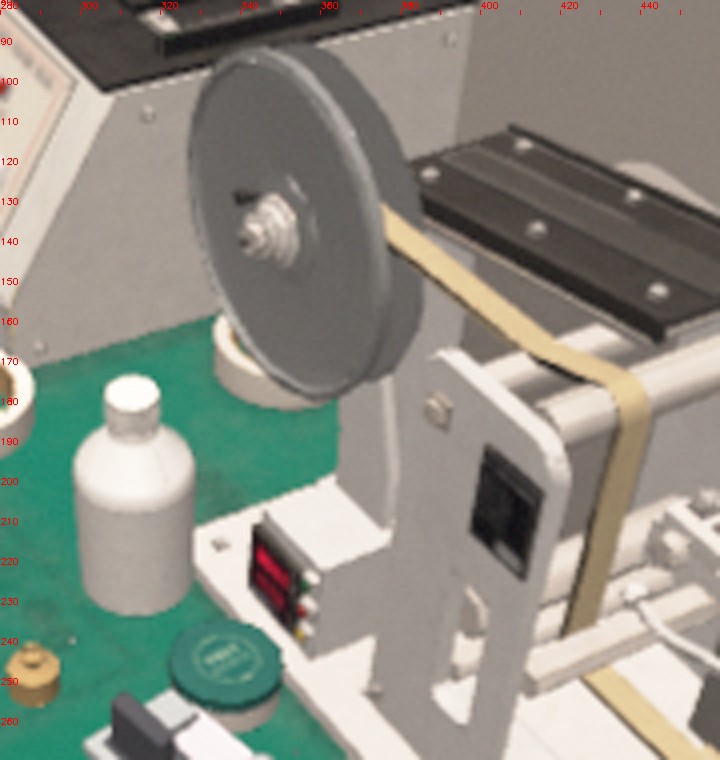

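```bash
cat > go.py <<'E'
# python3 go.py x y z yawdeg -> shift in tool axes from the measured pose
import sys
from plant import bot
import numpy as np
from scipy.spatial.transform import Rotation as Ro
o=bot.get_obs();p=o["tool_pos"];R=Ro.from_euler('xyz',o["tcp_rot"])
yaw=np.degrees(o["tcp_rot"][2])
print("t",round(o["time"],2),"pos",np.round(p,1),"yaw",round(yaw,2),"rp",np.round(np.degrees(o["tcp_rot"][:2]),2),"F",np.round(o["contact_force"],1),"w",round(o["grip_width"],1),"j",np.round(o["joint_positions"],2))
if len(sys.argv)>4:
    x=list(map(float,sys.argv[1:5]))
    d=R.inv().apply(np.array(x[:3])-p)
    print("shift",np.round(d,1),"turn",round((yaw-x[3]+180)%360-180,2),"len",round(np.linalg.norm(d)))
E
python3 go.py 526 -46 220 71.8
python3 - <<'E'
import sys;sys.path.insert(0,'.')
import pickle
from h import *
t,s=pickle.load(open("c0.pkl","rb"))
for a,b in [((357,204.3),(374,252.5)),((391.2,223.7),(411,280.5)),((367.5,180),(393,168))]:
    X=tri(t,a,s,b);print(np.round(X[0],1),round(X[1],1))
E
```

```text
t 0.2 pos [170.9 496.2 248.3] yaw 160.99 rp [-1.7995e+02 -1.0000e-02] F [ 0.1 -0.   0.7] w 91.5 j [ 1.09  0.34  1.52  0.    1.28 -0.15]
shift [-512.3 -396.9   28.6] turn 89.19 len 649
[ 671.6 -113.3   26.9] 0.9
[ 623.3 -207.7   37.6] 11.8
[ 675.7 -119.8  256.5] 3.4
```

play_rows(moves=[0,-256,-199,0,45,0,-256,-199,0,45,0,-256,-199,0,45,0,-256,-199,0,45,0,-256,-199,0,45,0,-256,-199,0,45,0,-256,-199,0,45,0,-256,-199,0,45])

```text
time: 0.87
tool_pos: [349.2, 222.4, 248.8]
tcp_rot: [3.141, 0.001, 2.021]
contact_force: [0.5, -0.3, 0.9]
grip_width: 91.7
```

```bash
python3 go.py 526 -46 220 71.8
```

```text
t 0.87 pos [349.2 222.4 248.8] yaw 115.82 rp [1.7998e+02 3.0000e-02] F [ 0.5 -0.3  0.9] w 91.7 j [ 0.38  0.14  1.8  -0.    1.2  -0.07]
shift [-318.6   42.3   29. ] turn 44.02 len 323
```

play_rows(moves=[0,-318.6,42.3,29,44,0,-318.6,42.3,29,44,0,-318.6,42.3,29,44,0,-318.6,42.3,29,44,0,-318.6,42.3,29,44,0,-318.6,42.3,29,44,0,-318.6,42.3,29,44,0,-318.6,42.3,29,44])

```text
time: 1.53
tool_pos: [527.1, -46.1, 219.1]
tcp_rot: [3.141, 0.0, 1.253]
contact_force: [0.3, 0.3, -0.2]
grip_width: 92.1
```

```bash
python3 go.py 526 -46 140 71.8; python3 - <<'E'
from plant import bot
from h import *
t=bot.capture("top");s=bot.capture("scene")
crop(t,310,205,120,100,6,"pics/t1.png");crop(s,270,190,150,150,4,"pics/s1.png")
E
```

```text
t 1.53 pos [527.1 -46.1 219.1] yaw 71.81 rp [1.7999e+02 2.0000e-02] F [ 0.3  0.3 -0.2] w 92.1 j [-0.23  0.37  1.56 -0.    1.21  0.09]
shift [-0.3 -1.  79.1] turn 0.01 len 79
```

View pics/s1.png

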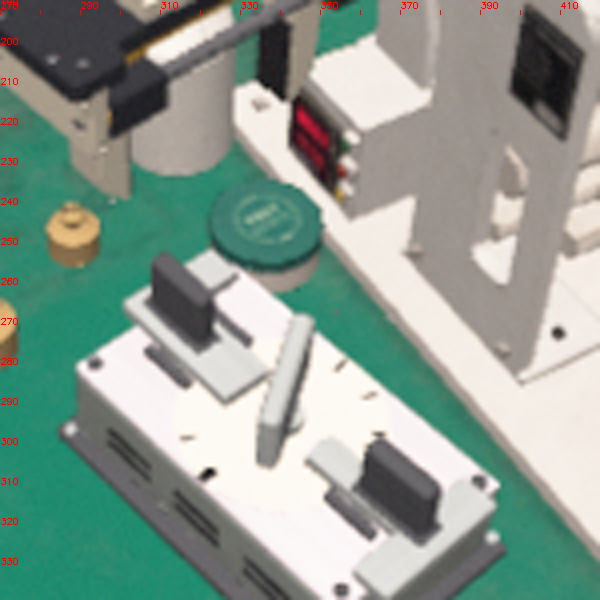

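The fingers straddle the L fin (seen at scene (315,265)), so I'll descend and close.

play_rows(moves=[0,-0.3,-1,80,0,0,-0.3,-1,80,0,0,-0.3,-1,110,0,0,-0.3,-1,120,0,0,-0.3,-1,122,0,0,-0.3,-1,122,0])

```text
time: 2.13
tool_pos: [525.1, -42.5, 98.3]
tcp_rot: [3.141, -0.0, 1.257]
contact_force: [-0.2, -0.2, 0.1]
grip_width: 92.1
```

play_rows(moves=[255,0,0,0,0,255,0,0,0,0,255,0,0,0,0,255,0,0,0,0,255,0,0,0,0,255,0,0,0,0,255,0,0,0,0,255,0,0,0,0])

```text
time: 2.8
tool_pos: [524.8, -43.0, 97.8]
tcp_rot: [3.142, -0.0, 1.256]
contact_force: [-1.0, 0.4, -0.9]
grip_width: 42.7
```

```bash
python3 go.py 526 -46 97 71.8
```

```text
t 2.8 pos [524.8 -43.   97.8] yaw 71.98 rp [ 1.8e+02 -1.0e-02] F [-1.   0.4 -0.9] w 42.7 j [-0.23  0.52  1.72  0.    0.91  0.09]
shift [-2.5  2.1  0.8] turn 0.18 len 3
```

play_rows(moves=[150,-2.4,2.4,0.8,0,150,-2.4,2.4,0.8,0,255,-2.4,2.4,0.8,0,255,-2.4,2.4,0.8,0,255,-2.4,2.4,0.8,0,255,-2.4,2.4,0.8,0,255,-2.4,2.4,0.8,0,255,-2.4,2.4,0.8,0])

```text
time: 3.47
tool_pos: [526.4, -46.0, 96.9]
tcp_rot: [3.142, -0.0, 1.256]
contact_force: [0.1, 0.2, -0.3]
grip_width: 11.8
```

```bash
python3 go.py 526 -46 97 71.8
```

```text
t 3.47 pos [526.4 -46.   96.9] yaw 71.99 rp [179.99  -0.  ] F [ 0.1  0.2 -0.3] w 11.8 j [-0.23  0.52  1.71  0.    0.91  0.08]
shift [-0.1 -0.4 -0.1] turn 0.19 len 0
```

play_rows(moves=[255,0,0,-8,0,255,0,0,-20,0,255,0,0,-50,0,255,0,0,-85,0,255,0,0,-120,0,255,0,0,-123,0,255,0,0,-123,0,255,0,0,-123,0])

```text
time: 4.13
tool_pos: [525.7, -45.8, 219.4]
tcp_rot: [-3.141, 0.0, 1.256]
contact_force: [-0.5, 0.2, -1.7]
grip_width: 12.0
```

```bash
python3 go.py 571 294 220 177.5; python3 - <<'E'
from plant import bot
from h import *
t=bot.capture("top");s=bot.capture("scene")
crop(t,290,205,140,110,5,"pics/t2.png");crop(s,250,150,160,150,4,"pics/s2.png")
E
```

```text
t 4.13 pos [525.7 -45.8 219.4] yaw 71.99 rp [-179.94    0.  ] F [-0.5  0.2 -1.7] w 12.0 j [-0.23  0.37  1.56  0.    1.21  0.08]
shift [337.2 -62.   -0.5] turn -105.51 len 343
```

View pics/s2.png

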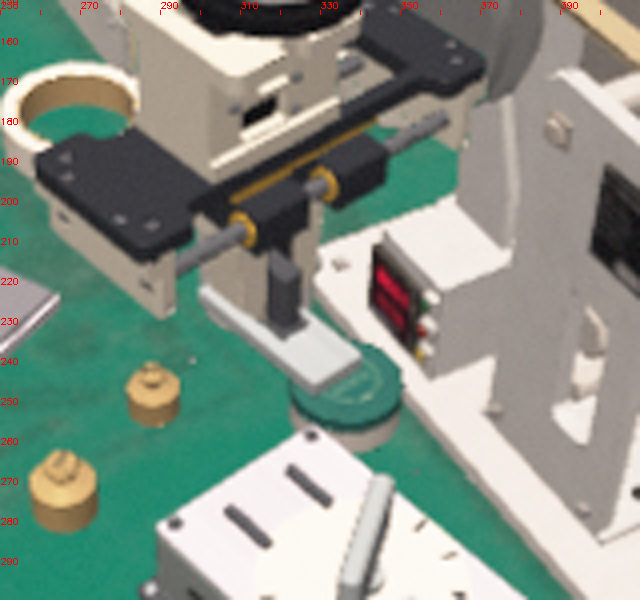

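View pics/t2.png

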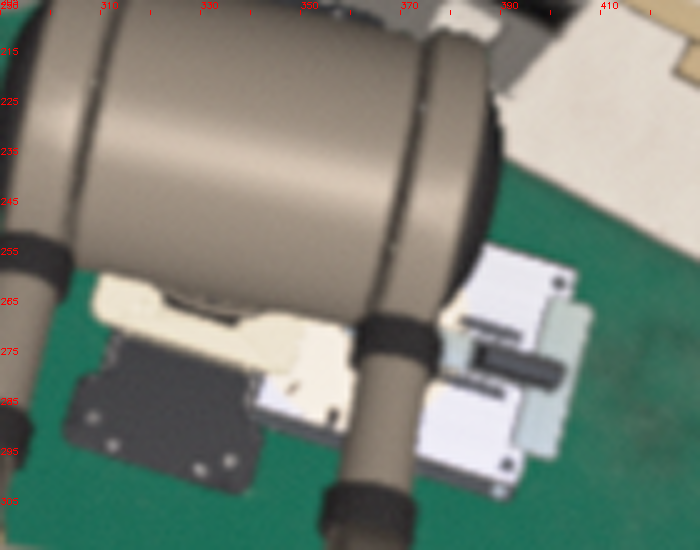

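```bash
python3 - <<'E'
import pickle
from h import *
t,s=pickle.load(open("c0.pkl","rb"))
S=lambda x,y:(250+x/4,150+y/4)
z=192.5;a=onz(s,S(316,388),z)[:2];b=onz(s,S(362,357),z)[:2]
# bottom edge visible => z-10 edge lies at (316,392); 
m=(a+b)/2;d=b-a;print(a,b,np.linalg.norm(d),np.degrees(np.arctan2(d[1],d[0])))
u=np.array([np.cos(np.radians(72)),np.sin(np.radians(72))]);v=np.array([u[1],-u[0]])
tc=np.array([525.7,-45.8]);print("nose rel tool x,y",(m-tc)@u,(m-tc)@v)
E
```

```text
[492.0573866  -93.19967815] [ 519.31139636 -101.1618412 ] 28.39325780190322 -16.28553745434169
nose rel tool x,y -55.05116948692949 -3.158446985899071
```

play_rows(moves=[255,168,-31,0,-52,255,168,-31,0,-52,255,168,-31,0,-52,255,168,-31,0,-52,255,168,-31,0,-52,255,168,-31,0,-52,255,168,-31,0,-52,255,168,-31,0,-52])

```text
time: 4.9
tool_pos: [547.9, 123.8, 217.8]
tcp_rot: [-3.138, -0.002, 2.172]
contact_force: [-0.1, -0.5, -2.0]
grip_width: 12.0
```

```bash
python3 go.py 571 294 180 177.5
```

```text
t 4.9 pos [547.9 123.8 217.8] yaw 124.42 rp [-1.798e+02 -1.200e-01] F [-0.1 -0.5 -2. ] w 12.0 j [ 0.09  0.44  1.47 -0.    1.24 -0.51]
shift [127.2 115.4  37.6] turn -53.08 len 176
```

play_rows(moves=[255,127,115.5,0,-53,255,127,115.5,0,-53,255,127,115.5,0,-53,255,127,115.5,0,-53,255,127,115.5,0,-53,255,127,115.5,20,-53,255,127,115.5,38,-53,255,127,115.5,38,-53])

```text
time: 5.57
tool_pos: [570.8, 292.7, 175.3]
tcp_rot: [-3.137, -0.01, 3.096]
contact_force: [-0.9, -1.1, -2.4]
grip_width: 11.7
```

play_rows(moves=[255,0,0,0,0,255,0,0,40,0,255,0,0,80,0,255,0,0,80,0,255,0,0,80,0,255,0,0,80,0])

```text
time: 6.07
tool_pos: [574.6, 293.5, 103.6]
tcp_rot: [3.141, 0.002, 3.088]
contact_force: [0.6, -0.6, -2.0]
grip_width: 11.9
```

```bash
python3 go.py 571 294 180 177.5; python3 - <<'E'
from plant import bot
from h import *
t=bot.capture("top");s=bot.capture("scene")
import pickle;pickle.dump((t,s),open("c3.pkl","wb"))
crop(t,150,185,130,100,6,"pics/t3.png");crop(s,150,130,140,140,4,"pics/s3.png")
E
```

```text
t 6.07 pos [574.6 293.5 103.6] yaw 176.93 rp [1.7995e+02 1.1000e-01] F [ 0.6 -0.6 -2. ] w 11.9 j [ 0.35  0.69  1.35  0.    1.1  -1.16]
shift [  3.5   0.3 -76.4] turn -0.57 len 76
```

View pics/s3.png

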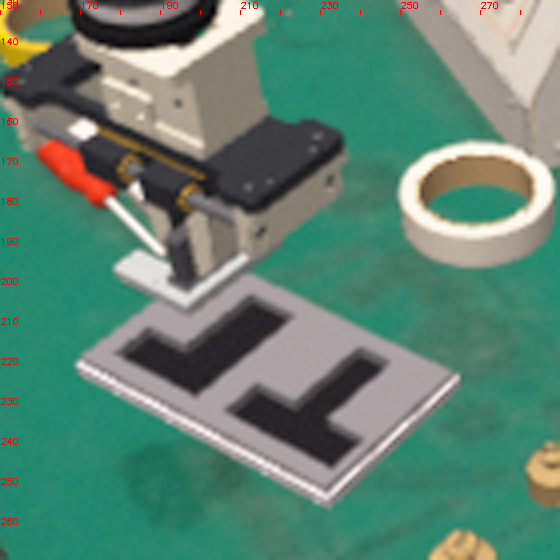

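View pics/t3.png

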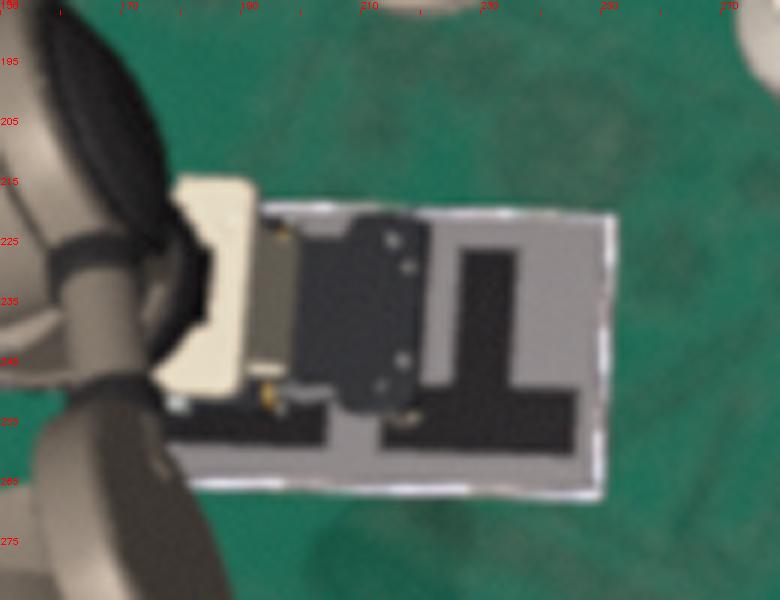

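```bash
python3 - <<'E'
import pickle
from h import *
t,s=pickle.load(open("c3.pkl","rb"))
S=lambda x,y:(150+x/4,130+y/4)
crop(s,170,180,60,50,12,"pics/s3b.png")
R=lambda a:np.array([[np.cos(a),-np.sin(a)],[np.sin(a),np.cos(a)]])
E
```

```text
(no output)
```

View pics/s3b.png

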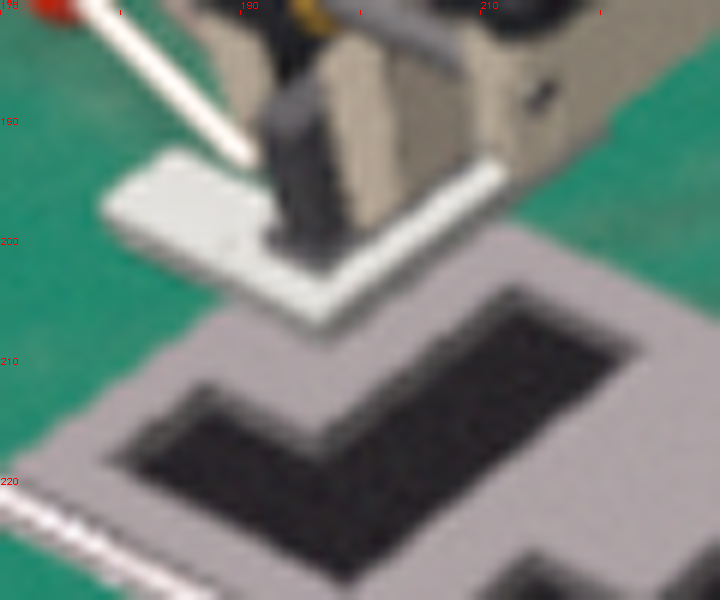

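```bash
python3 - <<'E'
import pickle
from h import *
t,s=pickle.load(open("c3.pkl","rb"))
S=lambda x,y:(170+x/12-.46,180+y/12-.46)
a=np.radians(-2.5);R=np.array([[np.cos(a),-np.sin(a)],[np.sin(a),np.cos(a)]])
z=76.7
for n,p,l,zz in [("lock -x-y",(322,318),(-30,-15),z),("lock -x+y",(98,207),(-30,45),z),("lock nose-y",(507,170),(51,-15),z),
 ("cav -x-y",(347,585),(-34,-19),14),("cav -x+y",(105,460),(-34,49),14),("cav nose-y",(645,350),(55,-19),14)]:
    q=onz(s,S(*p),zz)[:2];print(n,np.round(q,1),"origin",np.round(q-R@np.array(l),1))
E
python3 go.py
```

```text
lock -x-y [545.6 280.5] origin [576.3 294.2]
lock -x+y [547.9 339.2] origin [575.9 293. ]
lock nose-y [598.4 279.5] origin [548.1 296.7]
cav -x-y [536.5 280.3] origin [571.3 297.8]
cav -x+y [538.9 346. ] origin [570.7 295.6]
cav nose-y [622.5 275. ] origin [568.4 296.4]
t 6.17 pos [575.2 293.8 104.9] yaw 176.96 rp [179.89   0.26] F [ 0.7  0.7 -2.2] w 11.8 j [ 0.35  0.69  1.35  0.    1.1  -1.16]
```

```bash
python3 go.py 568.6 295.3 54 177.5
```

```text
t 6.17 pos [575.2 293.8 104.9] yaw 176.96 rp [179.89   0.26] F [ 0.7  0.7 -2.2] w 11.8 j [ 0.35  0.69  1.35  0.    1.1  -1.16]
shift [ 6.9  1.  50.9] turn -0.54 len 51
```

play_rows(moves=[255,6.9,1,20,-0.6,255,6.9,1,40,-0.6,255,6.9,1,50,-0.6,255,6.9,1,50,-0.6,255,6.9,1,50,-0.6,255,6.9,1,50,-0.6])

```text
time: 6.67
tool_pos: [567.9, 295.0, 53.7]
tcp_rot: [3.14, 0.003, 3.099]
contact_force: [-0.0, -0.0, -2.8]
grip_width: 11.8
```

```bash
python3 go.py 568.6 295.3 44 177.5; python3 - <<'E'
from plant import bot
from h import *
s=bot.capture("scene")
import pickle;pickle.dump(s,open("c4.pkl","wb"))
crop(s,165,175,80,60,10,"pics/s4.png")
E
```

```text
t 6.67 pos [567.9 295.   53.7] yaw 177.58 rp [1.7993e+02 1.6000e-01] F [-0.  -0.  -2.8] w 11.8 j [ 0.36  0.74  1.41  0.    0.99 -1.17]
shift [-0.6  0.3  9.7] turn 0.08 len 10
```

View pics/s4.png

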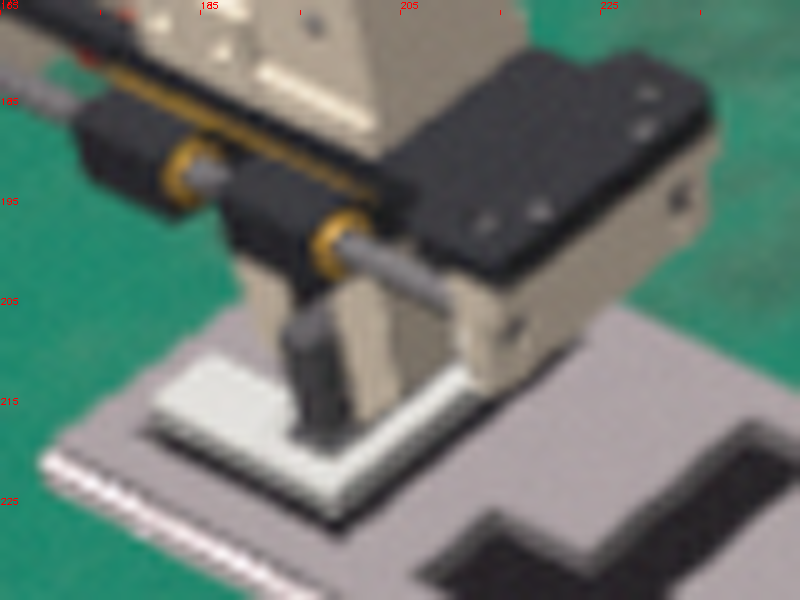

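```bash
python3 - <<'E'
import pickle
from h import *
s=pickle.load(open("c4.pkl","rb"))
S=lambda x,y:(165+x/10-.45,175+y/10-.45)
a=np.radians(-2.5);R=np.array([[np.cos(a),-np.sin(a)],[np.sin(a),np.cos(a)]])
for n,p,l,zz in [("lock -x-y",(338,488),(-30,-15),26.8),("lock -x+y",(150,404),(-30,45),26.8),("lb -x-y",(340,515),(-30,-15),16.8),
 ("cav -x-y",(340,537),(-34,-19),14),("cav -x+y",(138,433),(-34,49),14)]:
    q=onz(s,S(*p),zz)[:2];print(n,np.round(q,1),"origin",np.round(q-R@np.array(l),1))
E
```

```text
lock -x-y [540.1 280.9] origin [570.7 294.6]
lock -x+y [539.1 338.7] origin [567.1 292.5]
lb -x-y [540.5 282.9] origin [571.1 296.6]
cav -x-y [536.7 280.2] origin [571.5 297.7]
cav -x+y [539. 346.] origin [570.8 295.5]
```

play_rows(moves=[255,-1,1,0,0,255,-1,1,3,0,255,-1,1,6,0,255,-1,1,8,0,255,-1,1,9.5,0,255,-1,1,9.5,0,255,-1,1,9.5,0])

```text
time: 7.3
tool_pos: [567.7, 295.5, 42.9]
tcp_rot: [-3.142, -0.0, 3.1]
contact_force: [-2.1, -1.2, 3.9]
grip_width: 11.7
```

```bash
python3 go.py 569 296 43 177.5; python3 - <<'E'
from plant import bot
from h import *
s=bot.capture("scene")
crop(s,165,175,80,60,10,"pics/s5.png")
E
```

```text
t 7.3 pos [567.7 295.5  42.9] yaw 177.59 rp [-1.8e+02 -1.0e-02] F [-2.1 -1.2  3.9] w 11.7 j [ 0.36  0.76  1.41  0.    0.97 -1.17]
shift [-1.3  0.5 -0.1] turn 0.09 len 1
```

View pics/s5.png

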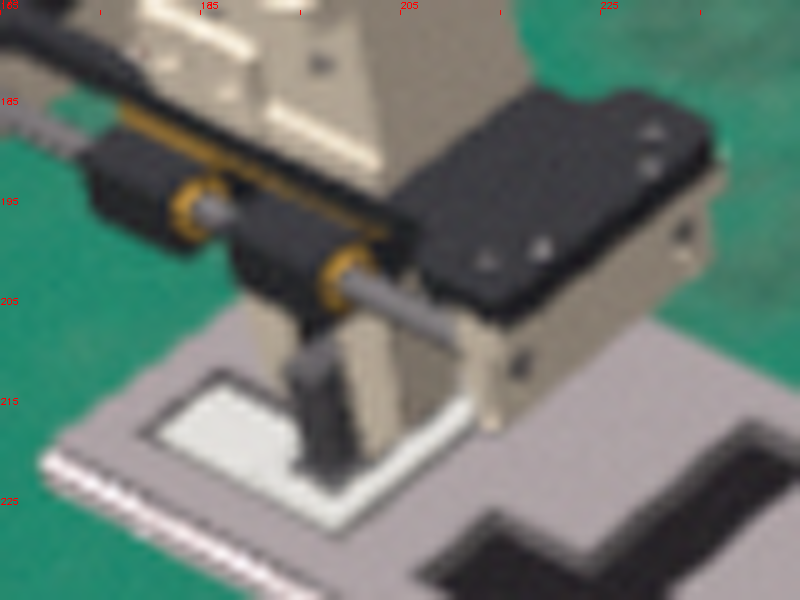

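L has dropped into its cut-out, with the corner at (198,227) and an even rim all round. Releasing.

play_rows(moves=[120,0,0,0,0,120,0,0,0,0,120,0,0,0,0,120,0,0,0,0,120,0,0,-30,0,120,0,0,-70,0,0,0,0,-110,0,0,0,0,-150,0])

```text
time: 8.02
tool_pos: [567.5, 295.5, 193.8]
tcp_rot: [-3.141, -0.001, 3.099]
contact_force: [1.4, 0.3, -0.3]
grip_width: 57.7
```

```bash
python3 go.py 479.5 -190.5 215 71.8; python3 - <<'E'
from plant import bot
from h import *
s=bot.capture("scene")
crop(s,150,155,120,110,5,"pics/s6.png")
E
```

```text
t 8.02 pos [567.5 295.5 193.8] yaw 177.59 rp [-1.7999e+02 -4.0000e-02] F [ 1.4  0.3 -0.3] w 57.7 j [ 0.36  0.6   1.26  0.    1.29 -1.17]
shift [  67.5 -489.2  -21.1] turn 105.79 len 494
```

View pics/s6.png

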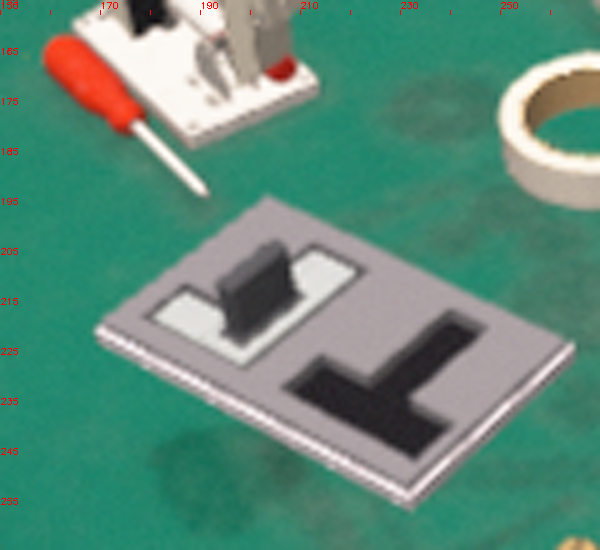

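L is stowed flat in its cut-out (fin at scene (202,213)). Moving on to T.

play_rows(moves=[0,34,-245,-21,53,0,34,-245,-21,53,0,34,-245,-21,53,0,34,-245,-21,53,0,34,-245,-21,53,0,34,-245,-21,53,0,34,-245,-21,53,0,34,-245,-21,53])

```text
time: 8.73
tool_pos: [523.5, 49.7, 213.7]
tcp_rot: [3.141, 0.001, 2.164]
contact_force: [-0.3, 0.9, 0.6]
grip_width: 92.0
```

```bash
python3 go.py 479 -191 200 71.8
```

```text
t 8.73 pos [523.5  49.7 213.7] yaw 123.97 rp [1.7996e+02 3.0000e-02] F [-0.3  0.9  0.6] w 92.0 j [-0.05  0.37  1.58 -0.    1.19 -0.64]
shift [-174.8 -171.4   13.7] turn 52.17 len 245
```

play_rows(moves=[0,-174.8,-171.4,0,52.2,0,-174.8,-171.4,0,52.2,0,-174.8,-171.4,0,52.2,0,-174.8,-171.4,0,52.2,0,-174.8,-171.4,0,52.2,0,-174.8,-171.4,0,52.2,0,-174.8,-171.4,0,52.2,0,-174.8,-171.4,0,52.2])

```text
time: 9.4
tool_pos: [481.1, -191.5, 213.0]
tcp_rot: [3.141, 0.0, 1.253]
contact_force: [-1.2, 0.7, 1.1]
grip_width: 91.6
```

play_rows(moves=[0,0,0,0,0,0,0,0,40,0,0,0,0,65,0,0,0,0,65,0,0,0,0,65,0,0,0,0,65,0])

```text
time: 9.9
tool_pos: [482.5, -189.1, 149.7]
tcp_rot: [3.14, 0.0, 1.265]
contact_force: [0.7, -0.4, 0.3]
grip_width: 91.7
```

```bash
python3 go.py 479 -191 97 71.8; python3 - <<'E'
from plant import bot
from h import *
s=bot.capture("scene")
crop(s,300,190,120,150,4,"pics/s7.png")
E
```

```text
t 9.9 pos [ 482.5 -189.1  149.7] yaw 72.46 rp [1.7989e+02 2.0000e-02] F [ 0.7 -0.4  0.3] w 91.7 j [-0.52  0.43  1.69  0.    1.02 -0.22]
shift [-2.8 -2.9 52.7] turn 0.66 len 53
```

View pics/s7.png

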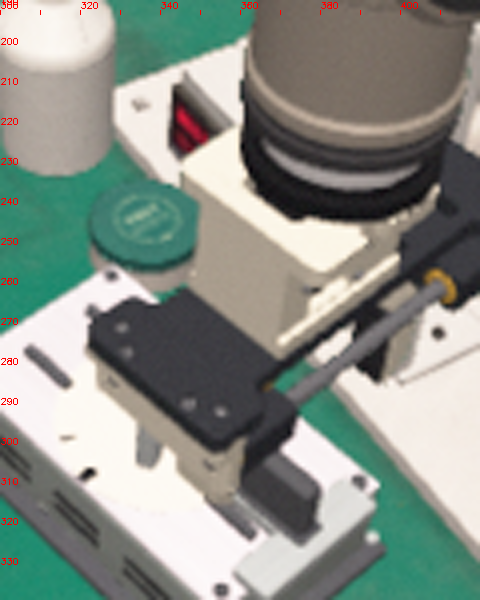

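play_rows(moves=[0,-2.8,-2.9,20,0.5,0,-2.8,-2.9,40,0.5,0,-2.8,-2.9,52.7,0.5,0,-2.8,-2.9,52.7,0.5,100,-2.8,-2.9,52.7,0.5,150,-2.8,-2.9,52.7,0.5,150,-2.8,-2.9,52.7,0.5])

```text
time: 10.53
tool_pos: [479.0, -191.3, 97.3]
tcp_rot: [3.139, 0.001, 1.255]
contact_force: [-0.2, -0.5, 1.0]
grip_width: 76.2
```

```bash
python3 go.py 479 -191 97 71.8
```

```text
t 10.53 pos [ 479.  -191.3   97.3] yaw 71.9 rp [1.7983e+02 3.0000e-02] F [-0.2 -0.5  1. ] w 76.2 j [-0.53  0.5   1.75  0.    0.89 -0.21]
shift [ 0.3 -0.1  0.3] turn 0.1 len 0
```

play_rows(moves=[255,0,0,0,0,255,0,0,0,0,255,0,0,0,0,255,0,0,0,0,255,0,0,0,0,255,0,0,0,0,255,0,0,0,0,255,0,0,0,0])

```text
time: 11.2
tool_pos: [478.0, -190.8, 95.7]
tcp_rot: [-3.142, -0.0, 1.255]
contact_force: [-0.1, 0.3, -1.4]
grip_width: 23.0
```

play_rows(moves=[255,0,0,0,0,255,0,0,0,0,255,0,0,0,0])

```text
time: 11.45
tool_pos: [478.1, -190.9, 95.7]
tcp_rot: [3.141, -0.0, 1.255]
contact_force: [0.9, -0.5, -0.3]
grip_width: 11.9
```

```bash
python3 go.py 479 -191 97 71.8
```

```text
t 11.45 pos [ 478.1 -190.9   95.7] yaw 71.89 rp [179.99  -0.  ] F [ 0.9 -0.5 -0.3] w 11.9 j [-0.53  0.5   1.75  0.    0.89 -0.21]
shift [ 0.1  0.9 -1.3] turn 0.09 len 2
```

Gripped, with z = 95.7 at the grasp. Lifting.

play_rows(moves=[255,0,0,-8,0,255,0,0,-20,0,255,0,0,-50,0,255,0,0,-85,0,255,0,0,-120,0,255,0,0,-125,0,255,0,0,-125,0,255,0,0,-125,0])

```text
time: 12.12
tool_pos: [477.6, -190.5, 220.3]
tcp_rot: [-3.141, -0.0, 1.255]
contact_force: [-0.1, 0.4, -1.8]
grip_width: 11.9
```

```bash
python3 go.py 567 213.5 220 -2.5; python3 - <<'E'
from plant import bot
from h import *
s=bot.capture("scene")
crop(s,300,150,140,150,4,"pics/s8.png")
E
```

```text
t 12.12 pos [ 477.6 -190.5  220.3] yaw 71.89 rp [-1.7997e+02 -1.0000e-02] F [-0.1  0.4 -1.8] w 11.9 j [-0.53  0.35  1.6   0.    1.2  -0.21]
shift [411.8 -40.6   0.5] turn 74.39 len 414
```

View pics/s8.png

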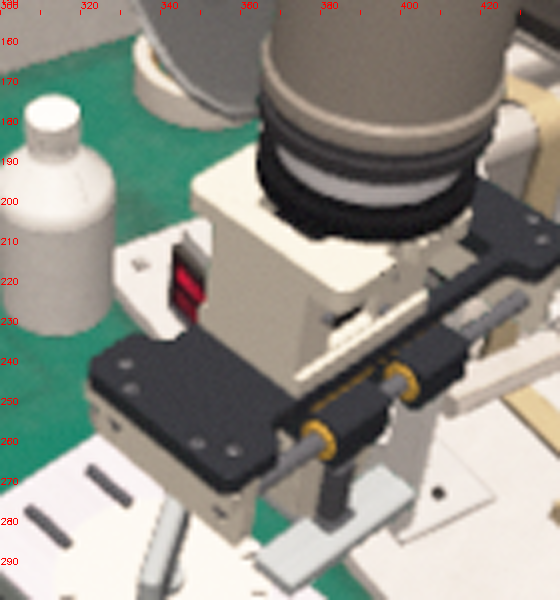

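play_rows(moves=[255,206,-20.3,0,37,255,206,-20.3,0,37,255,206,-20.3,0,37,255,206,-20.3,0,37,255,206,-20.3,0,37,255,206,-20.3,0,37,255,206,-20.3,0,37,255,206,-20.3,0,37])

```text
time: 12.83
tool_pos: [521.9, 12.4, 218.8]
tcp_rot: [-3.139, 0.003, 0.613]
contact_force: [-0.7, -1.4, -1.3]
grip_width: 11.8
```

```bash
python3 go.py 567 213.5 220 -2.5
```

```text
t 12.83 pos [521.9  12.4 218.8] yaw 35.11 rp [-1.7986e+02  1.7000e-01] F [-0.7 -1.4 -1.3] w 11.8 j [-0.12  0.36  1.58 -0.    1.2   0.84]
shift [ 152.5 -138.6   -1.3] turn 37.61 len 206
```

play_rows(moves=[255,152.5,-138.6,0,37.6,255,152.5,-138.6,0,37.6,255,152.5,-138.6,0,37.6,255,152.5,-138.6,0,37.6,255,152.5,-138.6,0,37.6,255,152.5,-138.6,0,37.6,255,152.5,-138.6,0,37.6,255,152.5,-138.6,0,37.6])

```text
time: 13.5
tool_pos: [568.3, 211.2, 219.2]
tcp_rot: [3.14, 0.003, -0.044]
contact_force: [0.7, -0.8, -1.8]
grip_width: 11.9
```

play_rows(moves=[255,0,0,0,0,255,0,0,40,0,255,0,0,80,0,255,0,0,115,0,255,0,0,115,0,255,0,0,115,0,255,0,0,115,0])

```text
time: 14.08
tool_pos: [570.0, 211.4, 107.9]
tcp_rot: [-3.141, -0.003, -0.048]
contact_force: [0.1, 0.0, -1.8]
grip_width: 12.1
```

```bash
python3 go.py 567 213.5 54 -2.5; python3 - <<'E'
from plant import bot
from h import *
s=bot.capture("scene")
import pickle;pickle.dump(s,open("c9.pkl","wb"))
crop(s,185,190,80,60,10,"pics/s9.png")
E
```

```text
t 14.08 pos [570.  211.4 107.9] yaw -2.75 rp [-1.7996e+02 -1.7000e-01] F [ 0.1  0.  -1.8] w 12.1 j [ 0.23  0.63  1.47 -0.    1.05  1.85]
shift [-3.3 -1.9 53.9] turn -0.25 len 54
```

View pics/s9.png

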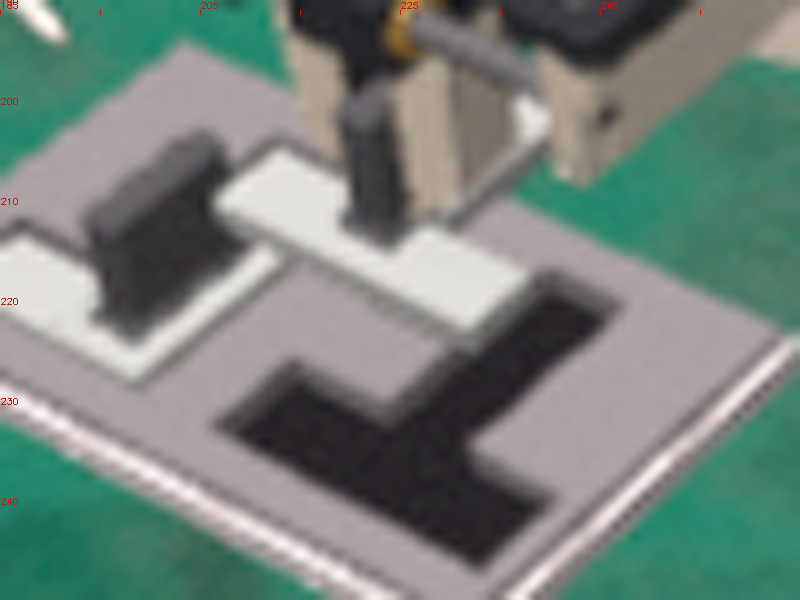

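```bash
python3 - <<'E'
import pickle
from h import *
s=pickle.load(open("c9.pkl","rb"))
S=lambda x,y:(185+x/10-.45,190+y/10-.45)
a=np.radians(-2.5);R=np.array([[np.cos(a),-np.sin(a)],[np.sin(a),np.cos(a)]])
z=82.2
for n,p,l,zz in [("lock -x-y",(470,338),(-30,-38),z),("lock -x+y",(214,205),(-30,38),z),("lock +x-y",(530,280),(-8,-38),z),
 ("cav -x-y",(483,570),(-34,-42),14),("cav -x+y",(214,424),(-34,42),14),("cav +x-y",(557,495),(-4,-42),14)]:
    q=onz(s,S(*p),zz)[:2];print(n,np.round(q,1),"origin",np.round(q-R@np.array(l),1))
E
```

```text
lock -x-y [537.6 172.2] origin [569.2 208.8]
lock -x+y [542.1 248.1] origin [570.4 208.8]
lock +x-y [559.4 172.6] origin [569.  210.3]
cav -x-y [531.3 173.7] origin [567.1 214.2]
cav -x+y [536.1 257.1] origin [568.3 213.6]
cav +x-y [559.5 174.2] origin [565.3 215.9]
```

```bash
python3 go.py 567 214.5 52.5 -2.5
```

```text
t 14.13 pos [570.4 211.8 108.7] yaw -2.74 rp [-179.92   -0.27] F [ 0.4  0.1 -1.3] w 12.0 j [ 0.23  0.62  1.47 -0.    1.05  1.85]
shift [-3.8 -2.4 56.2] turn -0.24 len 56
```

play_rows(moves=[255,-3.4,-2.8,20,-0.2,255,-3.4,-2.8,40,-0.2,255,-3.4,-2.8,55,-0.2,255,-3.4,-2.8,55,-0.2,255,-3.4,-2.8,55,-0.2,255,-3.4,-2.8,55,-0.2])

```text
time: 14.63
tool_pos: [566.9, 215.5, 53.2]
tcp_rot: [-3.14, -0.004, -0.044]
contact_force: [0.1, 0.2, -1.0]
grip_width: 11.7
```

```bash
python3 go.py 567 214.5 42 -2.5; python3 - <<'E'
from plant import bot
from h import *
s=bot.capture("scene")
import pickle;pickle.dump(s,open("c10.pkl","wb"))
crop(s,185,190,80,60,10,"pics/s10.png")
E
```

```text
t 14.63 pos [566.9 215.5  53.2] yaw -2.51 rp [-179.93   -0.23] F [ 0.1  0.2 -1. ] w 11.7 j [0.24 0.69 1.52 0.   0.93 1.85]
shift [ 0.1  1.  11.2] turn -0.01 len 11
```

View pics/s10.png

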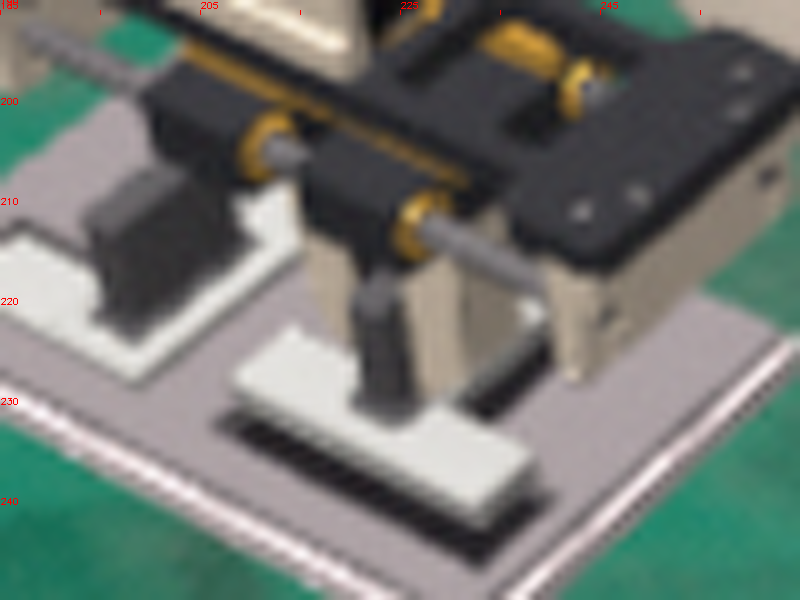

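```bash
python3 - <<'E'
import pickle
from h import *
s=pickle.load(open("c10.pkl","rb"))
S=lambda x,y:(185+x/10-.45,190+y/10-.45)
a=np.radians(-2.5);R=np.array([[np.cos(a),-np.sin(a)],[np.sin(a),np.cos(a)]])
z=27.5
for n,p,l,zz in [("lock -x-y",(477,507),(-30,-38),z),("lock -x+y",(231,377),(-30,38),z),("lock +x-y",(540,455),(-8,-38),z),("lb",(477,532),(-30,-38),z-10),
 ("cav -x-y",(483,570),(-34,-42),14),("cav -x+y",(214,424),(-34,42),14),("cav +x-y",(557,495),(-4,-42),14)]:
    q=onz(s,S(*p),zz)[:2];print(n,np.round(q,1),"origin",np.round(q-R@np.array(l),1))
E
```

```text
lock -x-y [536.9 177.8] origin [568.5 214.5]
lock -x+y [540.8 253.1] origin [569.1 213.8]
lock +x-y [557.8 176. ] origin [567.5 213.6]
lb [537.7 179.9] origin [569.4 216.6]
cav -x-y [531.3 173.7] origin [567.1 214.2]
cav -x+y [536.1 257.1] origin [568.3 213.6]
cav +x-y [559.5 174.2] origin [565.3 215.9]
```

play_rows(moves=[255,-1.5,0,0,0,255,-1.5,0,3,0,255,-1.5,0,6,0,255,-1.5,0,8,0,255,-1.5,0,10.5,0,255,-1.5,0,10.5,0,255,-1.5,0,10.5,0])

```text
time: 15.27
tool_pos: [563.8, 215.2, 41.6]
tcp_rot: [-3.142, -0.0, -0.044]
contact_force: [-4.3, -1.4, 12.7]
grip_width: 11.7
```

```bash
python3 go.py 567 214.5 42 -2.5; python3 - <<'E'
from plant import bot
from h import *
s=bot.capture("scene")
crop(s,185,190,80,60,10,"pics/s11.png")
E
```

```text
t 15.27 pos [563.8 215.2  41.6] yaw -2.5 rp [-1.8e+02 -2.0e-02] F [-4.3 -1.4 12.7] w 11.7 j [ 0.24  0.71  1.53 -0.    0.91  1.85]
shift [ 3.3  0.6 -0.4] turn 0.0 len 3
```

View pics/s11.png

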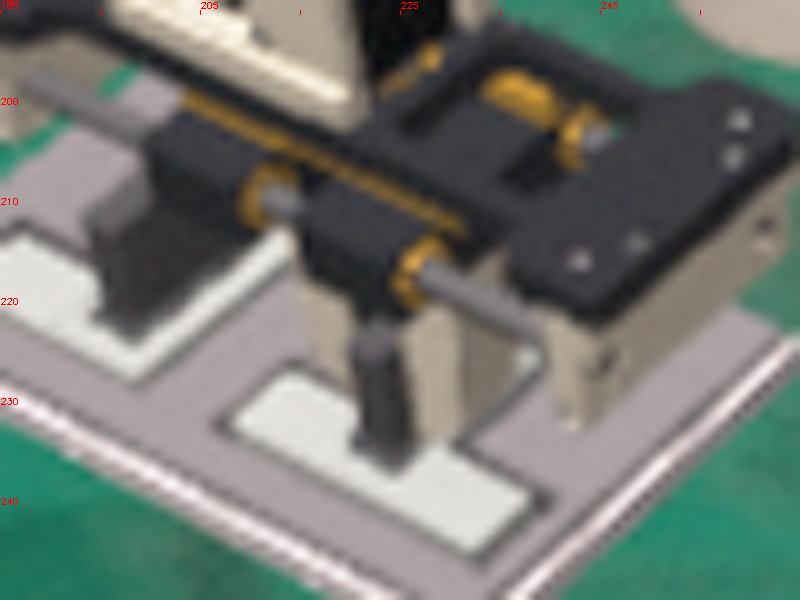

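T is in its cavity, flush with gaps all round (corner at (233,245)). Releasing.

play_rows(moves=[120,0,0,0,0,120,0,0,0,0,120,0,0,0,0,120,0,0,0,0,120,0,0,-30,0,120,0,0,-70,0,120,0,0,-110,0,120,0,0,-150,0])

```text
time: 15.98
tool_pos: [563.4, 215.1, 191.5]
tcp_rot: [3.141, 0.001, -0.044]
contact_force: [1.2, 0.9, 0.1]
grip_width: 48.7
```

```bash
python3 go.py 503.5 -118.3 200 193.9; python3 - <<'E'
from plant import bot
from h import *
s=bot.capture("scene")
crop(s,150,155,120,110,5,"pics/s12.png")
E
```

```text
t 15.98 pos [563.4 215.1 191.5] yaw -2.51 rp [1.7999e+02 6.0000e-02] F [1.2 0.9 0.1] w 48.7 j [0.24 0.53 1.38 0.   1.23 1.85]
shift [-45.3 335.7  -8.4] turn 163.59 len 339
```

View pics/s12.png

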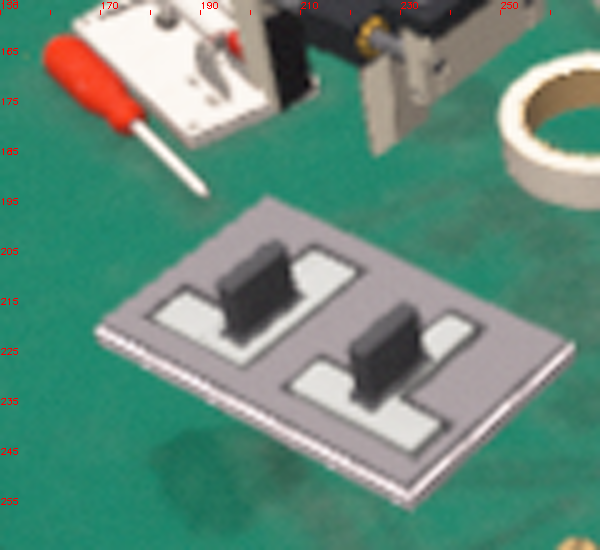

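Both locks lie flat in their own cut-outs (fins at (202,213) and (228,226)). Now the key.

play_rows(moves=[120,-30,225,-8,-16.5,120,-30,225,-8,-16.5,120,-30,225,-8,-16.5,120,-30,225,-8,-16.5,120,-30,225,-8,-16.5,120,-30,225,-8,-16.5,120,-30,225,-8,-16.5])

```text
time: 16.62
tool_pos: [523.4, -12.4, 198.2]
tcp_rot: [3.14, 0.0, 0.24]
contact_force: [0.6, 0.4, 0.3]
grip_width: 48.9
```

```bash
python3 go.py 503.8 -118.3 180 14; python3 - <<'E'
from plant import bot
from h import *
t=bot.capture("top");s=bot.capture("scene")
import pickle;pickle.dump((t,s),open("c13.pkl","wb"))
crop(t,310,225,106,90,7,"pics/t13.png");crop(s,280,240,120,120,5,"pics/s13.png")
E
```

```text
t 16.62 pos [523.4 -12.4 198.2] yaw 13.72 rp [1.7993e+02 2.0000e-02] F [0.6 0.4 0.3] w 48.9 j [-0.17  0.39  1.61 -0.    1.15  1.16]
shift [-44.2  98.2  18.3] turn -0.28 len 109
```

View pics/t13.png

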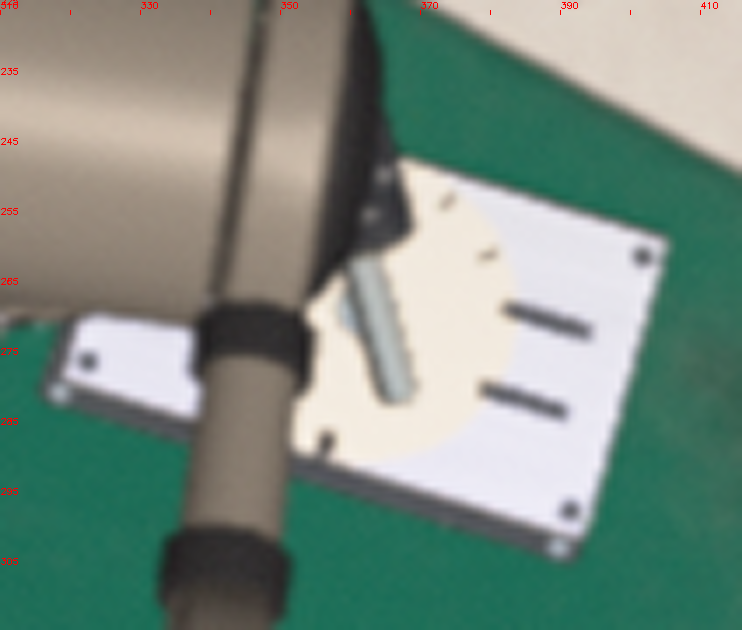

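View pics/s13.png

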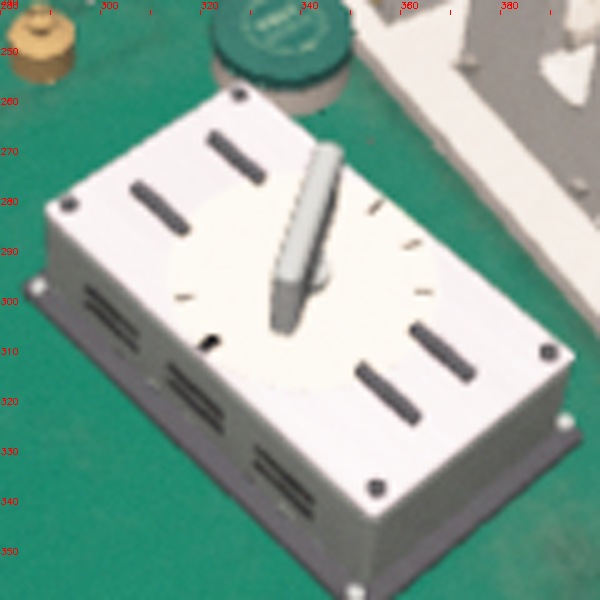

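```bash
python3 - <<'E'
import pickle
from h import *
t,s=pickle.load(open("c13.pkl","rb"))
S=lambda x,y:(280+x/5-.4,240+y/5-.4)
P=np.array([onz(s,S(*p),60)[:2] for p in [(45,207),(240,83),(575,355),(375,518)]])
print(P.round(1),P.mean(0));e=[P[1]-P[0],P[2]-P[3]];f=[P[0]-P[3],P[1]-P[2]]
print([np.degrees(np.arctan2(v[1],v[0])) for v in e],[np.degrees(np.arctan2(v[1],v[0]))-90 for v in f],[np.linalg.norm(v) for v in e+f])
m=onz(s,S(210,342),60)[:2];print("mark",m,m-P.mean(0))
# key top in scene z104
a=onz(s,S(328,147),104)[:2];b=onz(s,S(287,278),104)[:2];print(a,b,(a+b)/2,np.degrees(np.arctan2(*(a-b)[::-1])),np.linalg.norm(a-b))
T=lambda x,y:(310+x/7-.43,225+y/7-.43)
a=onz(t,T(349,205),104)[:2];b=onz(t,T(396,397),104)[:2];print(a,b,(a+b)/2,np.degrees(np.arctan2(*(a-b)[::-1])),np.linalg.norm(a-b))
E
```

```text
[[ 481.3  -12.2]
 [ 580.8  -45.3]
 [ 525.3 -223.1]
 [ 422.6 -190.7]] [ 502.50791503 -117.85081937]
[np.float64(-18.393743197745895), np.float64(-17.538257745594535)] [np.float64(-18.208787109894274), np.float64(-17.34658231361861)] [np.float64(104.88393731379894), np.float64(107.69360138709459), np.float64(187.8406414606695), np.float64(186.2628528085582)]
mark [ 458.44888139 -101.84537863] [-44.05903364  16.00544074]
[ 533.23229618 -109.57744122] [ 469.43102054 -126.62902   ] [ 501.33165836 -118.10323061] 14.963192810220331 66.04058684827481
[ 536.8695809  -109.24752777] [ 472.71656585 -123.30286239] [ 504.79307338 -116.27519508] 12.357720002225935 65.6746661322667
```

play_rows(moves=[120,-44.5,97.8,18,-0.3,120,-44.5,97.8,18,-0.3,120,-44.5,97.8,18,-0.3,120,-44.5,97.8,18,-0.3,120,-44.5,97.8,18,-0.3,120,-44.5,97.8,18,-0.3])

```text
time: 17.22
tool_pos: [504.9, -112.5, 180.1]
tcp_rot: [-3.141, -0.0, 0.25]
contact_force: [-0.1, 0.2, -0.8]
grip_width: 48.6
```

```bash
python3 go.py 503.3 -117.8 95 13.8
```

```text
t 17.22 pos [ 504.9 -112.5  180.1] yaw 14.35 rp [-1.7996e+02 -2.0000e-02] F [-0.1  0.2 -0.8] w 48.6 j [-0.37  0.39  1.65  0.    1.1   0.95]
shift [-2.9  4.8 85.1] turn 0.55 len 85
```

play_rows(moves=[120,-2.9,4.8,0,0.5,120,-2.9,4.8,20,0.5,120,-2.9,4.8,50,0.5,120,-2.9,4.8,75,0.5,120,-2.9,4.8,85,0.5,120,-2.9,4.8,85,0.5,120,-2.9,4.8,85,0.5])

```text
time: 17.8
tool_pos: [503.3, -118.8, 95.6]
tcp_rot: [-3.142, -0.0, 0.242]
contact_force: [0.6, 0.1, 0.1]
grip_width: 48.7
```

```bash
python3 go.py 503.3 -117.8 95 13.8
```

```text
t 17.8 pos [ 503.3 -118.8   95.6] yaw 13.84 rp [-1.8e+02 -1.0e-02] F [0.6 0.1 0.1] w 48.7 j [-0.38  0.5   1.74  0.    0.89  0.95]
shift [ 0.2 -0.9  0.6] turn 0.04 len 1
```

play_rows(moves=[255,0,-0.9,0,0,255,0,-0.9,0,0,255,0,-0.9,0,0,255,0,-0.9,0,0,255,0,-0.9,0,0,255,0,-0.9,0,0,255,0,-0.9,0,0,255,0,-0.9,0,0])

```text
time: 18.47
tool_pos: [502.5, -117.5, 95.5]
tcp_rot: [-3.14, -0.0, 0.241]
contact_force: [-0.6, 5.0, 4.2]
grip_width: 11.7
```

```bash
python3 go.py 503.3 -117.8 95 13.8; python3 -c "
from plant import bot;print(bot.get_obs()['moment'])"
```

```text
t 18.47 pos [ 502.5 -117.5   95.5] yaw 13.79 rp [-1.7991e+02 -1.0000e-02] F [-0.6  5.   4.2] w 11.7 j [-0.38  0.5   1.75  0.    0.89  0.95]
shift [0.7 0.5 0.5] turn -0.01 len 1
[0.69384439 0.23232265 0.11829936]
```

play_rows(moves=[255,0.5,-0.3,0,4,255,0.5,-0.3,0,9,255,0.5,-0.3,0,14,255,0.5,-0.3,0,19,255,0.5,-0.3,0,24,255,0.5,-0.3,0,29,255,0.5,-0.3,0,34,255,0.5,-0.3,0,38])

```text
time: 19.13
tool_pos: [502.5, -116.7, 95.5]
tcp_rot: [-3.14, 0.002, -0.427]
contact_force: [-1.6, 5.2, 4.5]
grip_width: 12.1
```

```bash
python3 go.py 503.3 -117.8 95 -55; python3 -c "
from plant import bot;print(bot.get_obs()['moment'])"
```

```text
t 19.13 pos [ 502.5 -116.7   95.5] yaw -24.45 rp [-1.7992e+02  1.0000e-01] F [-1.6  5.2  4.5] w 12.1 j [-0.38  0.5   1.75  0.    0.89  1.62]
shift [1.1 0.7 0.5] turn 30.55 len 1
[1.05841288 0.41999275 0.20433273]
```

play_rows(moves=[255,0,0,0,4,255,0,0,0,9,255,0,0,0,14,255,0,0,0,19,255,0,0,0,24,255,0,0,0,29,255,0,0,0,32,255,0,0,0,32])

```text
time: 19.8
tool_pos: [502.9, -116.3, 95.5]
tcp_rot: [-3.14, 0.002, -0.984]
contact_force: [0.4, 8.4, 3.9]
grip_width: 12.0
```

```bash
python3 go.py 503.3 -117.8 95 -55; python3 - <<'E'
from plant import bot
from h import *
print(bot.get_obs()["moment"])
t=bot.capture("top");s=bot.capture("scene")
crop(s,280,220,120,140,5,"pics/s14.png")
E
```

```text
t 19.8 pos [ 502.9 -116.3   95.5] yaw -56.38 rp [-1.7993e+02  1.3000e-01] F [0.4 8.4 3.9] w 12.0 j [-0.38  0.5   1.75  0.    0.89  2.18]
shift [1.5 0.5 0.5] turn -1.38 len 2
[ 1.36515586  0.16761033 -0.01704109]
```

View pics/s14.png

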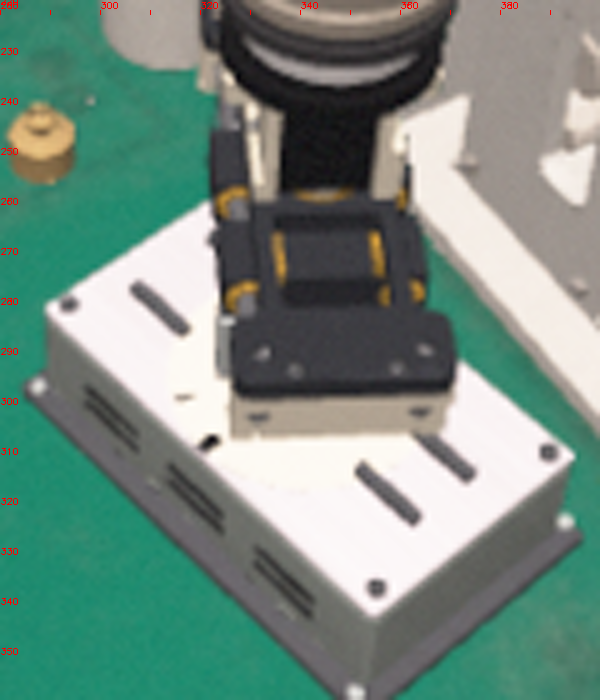

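play_rows(moves=[120,0,0,0,0,120,0,0,0,0,120,0,0,0,0,120,0,0,0,0,120,0,0,-35,0,120,0,0,-65,-7,120,0,0,-65,-14,120,0,0,-65,-21])

```text
time: 20.57
tool_pos: [504.1, -118.6, 162.2]
tcp_rot: [-3.141, -0.004, -0.609]
contact_force: [-0.7, 0.3, -0.4]
grip_width: 48.6
```

play_rows(moves=[120,0,0,0,-56,120,0,0,0,-56,120,0,0,0,-56,120,0,0,0,-56,120,0,0,0,-56,120,0,0,0,-56,120,0,0,0,-56,120,0,0,0,-56])

```text
time: 21.23
tool_pos: [502.9, -118.2, 160.1]
tcp_rot: [-3.142, 0.0, 0.369]
contact_force: [0.1, 0.5, 0.8]
grip_width: 48.3
```

play_rows(moves=[120,0,0,0,-56,120,0,0,0,-56,120,0,0,0,-56,120,0,0,0,-56,120,0,0,0,-56,120,0,0,0,-56,120,0,0,0,-56,120,0,0,0,-56])

```text
time: 21.9
tool_pos: [503.0, -118.2, 160.1]
tcp_rot: [-3.141, 0.0, 1.346]
contact_force: [0.1, -0.5, -0.9]
grip_width: 48.6
```

```bash
python3 go.py 503 -116.2 95 123.6; python3 - <<'E'
from plant import bot
from h import *
t=bot.capture("top");s=bot.capture("scene")
crop(s,280,220,120,140,5,"pics/s15.png")
E
```

```text
t 21.9 pos [ 503.  -118.2  160.1] yaw 77.13 rp [-179.99    0.  ] F [ 0.1 -0.5 -0.9] w 48.6 j [-0.38  0.42  1.68 -0.    1.05 -0.15]
shift [ 2.  -0.4 65.1] turn -46.47 len 65
```

View pics/s15.png

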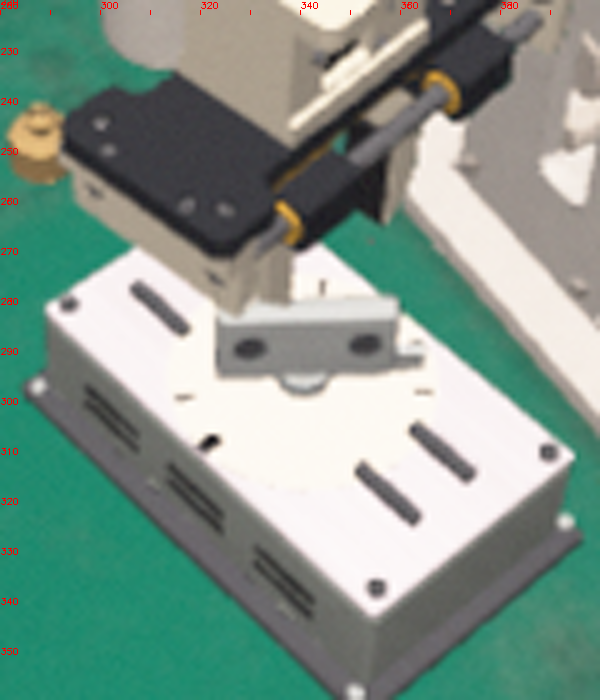

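The key stands where I left it, with its beak at (364,292). I'll finish the turn to the regrasp pose.

play_rows(moves=[120,1.5,-0.3,0,-46.5,120,1.5,-0.3,0,-46.5,120,1.5,-0.3,0,-46.5,120,1.5,-0.3,0,-46.5,120,1.5,-0.3,0,-46.5,120,1.5,-0.3,0,-46.5,120,1.5,-0.3,0,-46.5,120,1.5,-0.3,0,-46.5])

```text
time: 22.67
tool_pos: [503.0, -116.6, 160.1]
tcp_rot: [-3.142, -0.0, 2.15]
contact_force: [0.6, 0.2, 0.6]
grip_width: 48.3
```

play_rows(moves=[120,0,0,20,0,120,0,0,45,0,120,0,0,65,0,120,0,0,65,0,120,0,0,65,0])

```text
time: 23.08
tool_pos: [502.6, -116.3, 94.8]
tcp_rot: [-3.14, -0.002, 2.149]
contact_force: [0.8, -0.7, 0.9]
grip_width: 48.6
```

```bash
python3 go.py 503 -116.6 95 123.6
```

```text
t 23.08 pos [ 502.6 -116.3   94.8] yaw 123.11 rp [-1.7993e+02 -1.0000e-01] F [ 0.8 -0.7  0.9] w 48.6 j [-0.38  0.51  1.75  0.    0.89 -0.95]
shift [-0.4  0.2 -0.2] turn -0.49 len 0
```

Grip, then wind about 72° (123 → 51).

play_rows(moves=[255,0,0,0,-0.5,255,0,0,0,-0.5,255,0,0,0,-0.5,255,0,0,0,-0.5,255,0,0,0,-0.5,255,0,0,0,-0.5,255,0,0,0,-0.5,255,0,0,0,-0.5])

```text
time: 23.75
tool_pos: [503.2, -116.5, 95.5]
tcp_rot: [3.141, 0.0, 2.16]
contact_force: [0.0, 0.6, 3.0]
grip_width: 12.1
```

```bash
python3 go.py 503 -116.6 95 123.6
```

```text
t 23.75 pos [ 503.2 -116.5   95.5] yaw 123.79 rp [1.7998e+02 2.0000e-02] F [0.  0.6 3. ] w 12.1 j [-0.38  0.5   1.75  0.    0.89 -0.97]
shift [ 0.  -0.2  0.5] turn 0.19 len 1
```

play_rows(moves=[255,0,0,0,4,255,0,0,0,9,255,0,0,0,14,255,0,0,0,19,255,0,0,0,24,255,0,0,0,29,255,0,0,0,34,255,0,0,0,38])

```text
time: 24.42
tool_pos: [503.6, -116.4, 95.5]
tcp_rot: [3.14, 0.0, 1.493]
contact_force: [0.9, 0.2, 1.9]
grip_width: 11.6
```

play_rows(moves=[255,0,0,0,5,255,0,0,0,10,255,0,0,0,15,255,0,0,0,20,255,0,0,0,25,255,0,0,0,30,255,0,0,0,34,255,0,0,0,34])

```text
time: 25.08
tool_pos: [504.0, -116.5, 95.5]
tcp_rot: [3.14, -0.001, 0.901]
contact_force: [4.0, 0.5, 0.9]
grip_width: 11.9
```

```bash
python3 go.py 503.2 -116.5 95 52; python3 -c "
from plant import bot;print(bot.get_obs()['moment'])"
```

```text
t 25.08 pos [ 504.  -116.5   95.5] yaw 51.65 rp [ 1.7989e+02 -6.0000e-02] F [4.  0.5 0.9] w 11.9 j [-0.38  0.5   1.74  0.    0.89  0.29]
shift [-0.5 -0.6  0.5] turn -0.35 len 1
[-0.01719361 -0.25328258 -0.04650625]
```

play_rows(moves=[120,0,0,0,0,120,0,0,0,0,120,0,0,0,0,120,0,0,0,0,120,0,0,-40,0,120,0,0,-80,0,120,0,0,-100,0,120,0,0,-100,0])

```text
time: 25.75
tool_pos: [505.3, -117.3, 200.1]
tcp_rot: [3.133, -0.003, 0.905]
contact_force: [-0.2, -0.0, 0.0]
grip_width: 48.7
```

```bash
python3 go.py 503.5 -116.5 95 51.65; python3 - <<'E'
from plant import bot
from h import *
t=bot.capture("top");s=bot.capture("scene")
crop(s,280,220,120,140,5,"pics/s16.png")
E
```

```text
t 25.75 pos [ 505.3 -117.3  200.1] yaw 51.83 rp [ 1.795e+02 -1.500e-01] F [-0.2 -0.   0. ] w 48.7 j [-0.38  0.37  1.62  0.    1.14  0.29]
shift [ -0.8  -2.8 105. ] turn 0.18 len 105
```

View pics/s16.png

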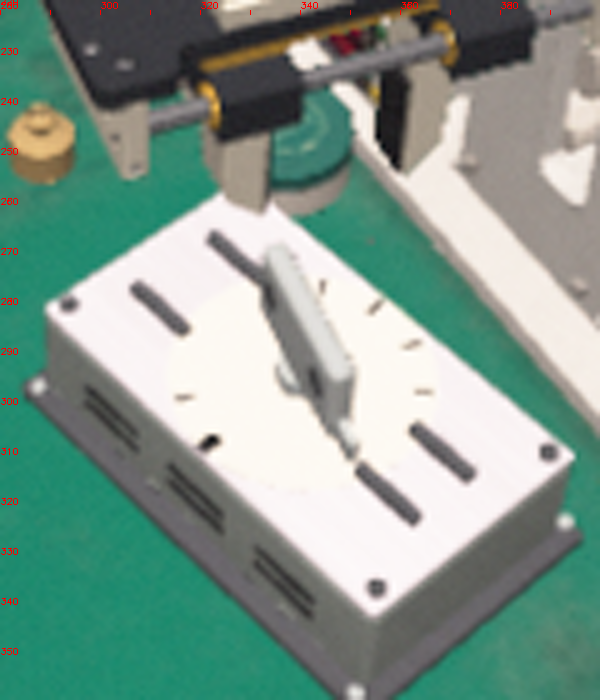

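The key is on track (beak at (349,310)). Third grasp.

play_rows(moves=[120,0,0,40,0,120,0,0,75,0,120,0,0,95,0,120,0,0,100,0,120,0,0,100,0,120,0,0,100,0])

```text
time: 26.35
tool_pos: [503.2, -116.5, 95.2]
tcp_rot: [-3.141, 0.0, 0.904]
contact_force: [0.8, 0.2, -0.1]
grip_width: 48.9
```

play_rows(moves=[255,0,0,0,0,255,0,0,0,0,255,0,0,0,0,255,0,0,0,0,255,0,0,0,0,255,0,0,0,0,255,0,0,0,0,255,0,0,0,0])

```text
time: 27.02
tool_pos: [503.7, -116.9, 95.6]
tcp_rot: [3.14, -0.0, 0.904]
contact_force: [2.8, -2.1, 1.4]
grip_width: 11.6
```

```bash
python3 go.py 503.2 -116.5 95 -18
```

```text
t 27.02 pos [ 503.7 -116.9   95.6] yaw 51.78 rp [ 1.799e+02 -3.000e-02] F [ 2.8 -2.1  1.4] w 11.6 j [-0.38  0.5   1.75 -0.    0.89  0.29]
shift [-0.  -0.6  0.6] turn 69.78 len 1
```

play_rows(moves=[255,0,0,0,4,255,0,0,0,9,255,0,0,0,14,255,0,0,0,19,255,0,0,0,24,255,0,0,0,29,255,0,0,0,34,255,0,0,0,38])

```text
time: 27.68
tool_pos: [503.8, -117.0, 95.6]
tcp_rot: [3.14, -0.001, 0.237]
contact_force: [1.9, -2.4, -0.0]
grip_width: 11.7
```

play_rows(moves=[255,0,0,0,5,255,0,0,0,10,255,0,0,0,15,255,0,0,0,18,255,0,0,0,20,255,0,0,0,20])

```text
time: 28.18
tool_pos: [503.8, -117.1, 95.5]
tcp_rot: [3.141, -0.002, -0.109]
contact_force: [2.3, -3.8, -0.1]
grip_width: 11.5
```

```bash
python3 go.py 503.2 -116.5 95 -18; python3 - <<'E'
from plant import bot
from h import *
t=bot.capture("top");s=bot.capture("scene")
import pickle;pickle.dump((t,s),open("c17.pkl","wb"))
crop(s,300,270,70,60,10,"pics/s17.png");crop(t,330,240,70,60,10,"pics/t17.png")
E
```

```text
t 28.18 pos [ 503.8 -117.1   95.5] yaw -6.27 rp [ 1.7995e+02 -1.1000e-01] F [ 2.3 -3.8 -0.1] w 11.5 j [-0.38  0.5   1.74 -0.    0.89  1.3 ]
shift [-0.6 -0.5  0.5] turn 11.73 len 1
```

View pics/s17.png

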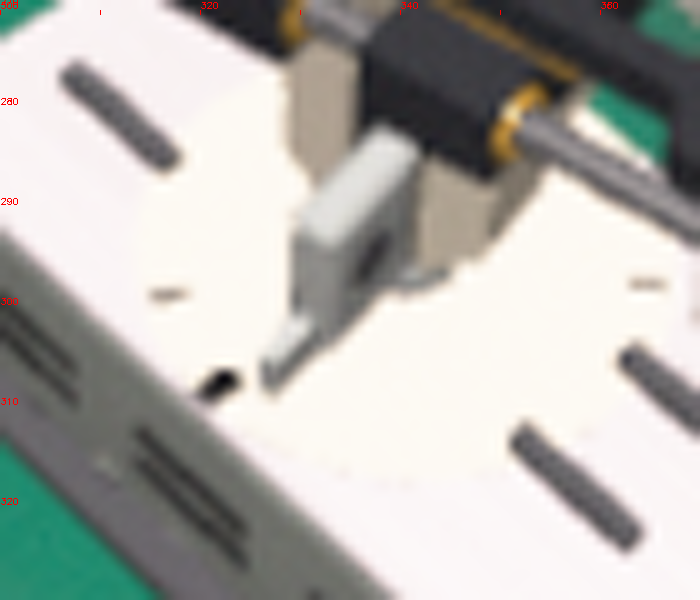

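View pics/t17.png

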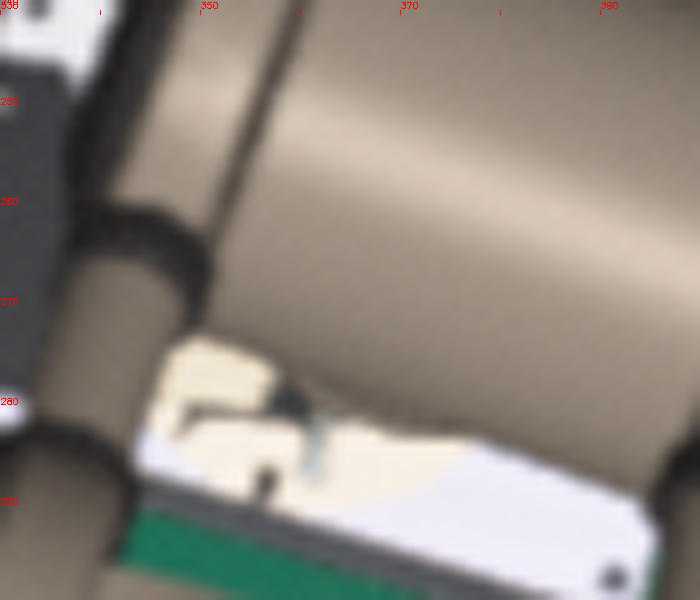

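The beak (scene (327,307)) is about 12° short of the mark (321.5,308.5). I'll approach in small steps.

play_rows(moves=[255,0,0,0,3,255,0,0,0,6,255,0,0,0,8.5,255,0,0,0,8.5,255,0,0,0,8.5])

```text
time: 28.7
tool_pos: [503.8, -117.1, 95.6]
tcp_rot: [3.141, -0.002, -0.256]
contact_force: [3.2, -5.3, 0.7]
grip_width: 11.8
```

```bash
python3 go.py 503.2 -116.5 95 -18; python3 - <<'E'
from plant import bot
from h import *
t=bot.capture("top");s=bot.capture("scene")
import pickle;pickle.dump((t,s),open("c18.pkl","wb"))
crop(s,305,280,45,40,16,"pics/s18.png");crop(t,340,265,45,40,16,"pics/t18.png")
E
```

```text
t 28.7 pos [ 503.8 -117.1   95.6] yaw -14.65 rp [ 1.7996e+02 -1.2000e-01] F [ 3.2 -5.3  0.7] w 11.8 j [-0.38  0.5   1.74 -0.    0.89  1.45]
shift [-0.7 -0.4  0.6] turn 3.35 len 1
```

View pics/s18.png

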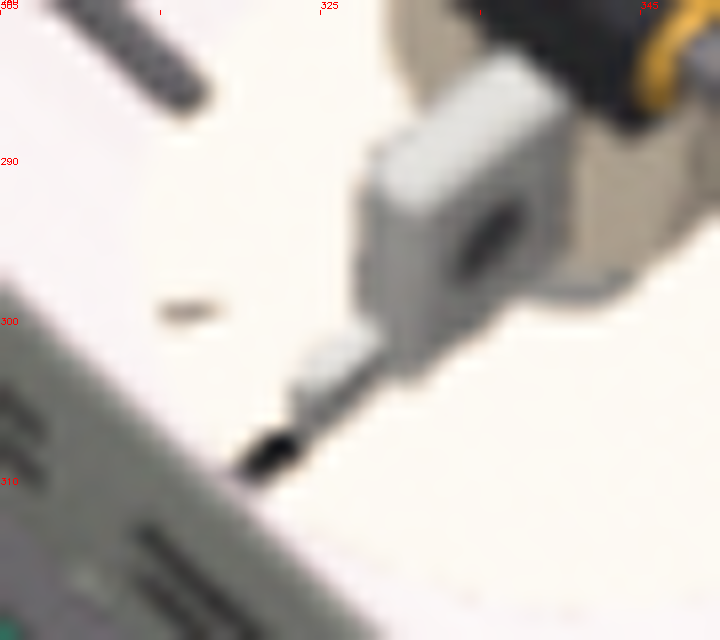

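View pics/t18.png

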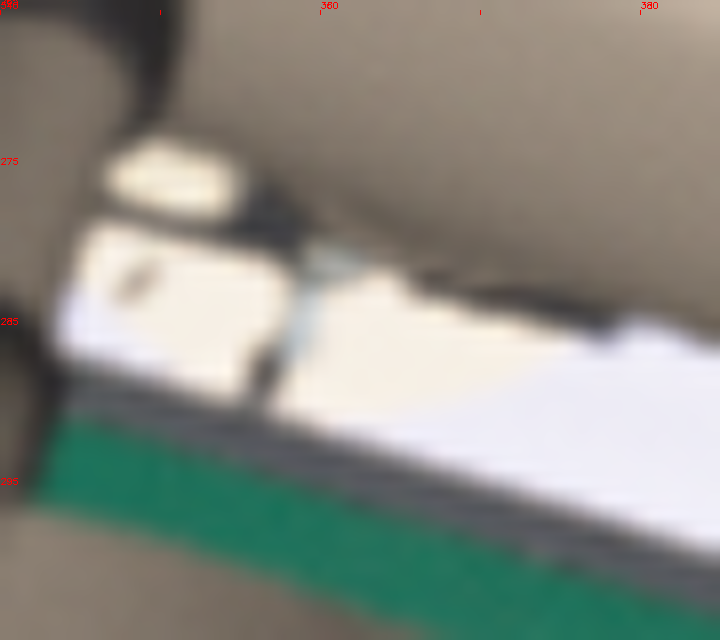

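```bash
cat > ang.py <<'E'
from h import *
def ana(t,s,tb,sb,tm,sm,ax=(503.3,-117)):
    ax=np.array(ax)
    for n,a,b,zz in [("beak",tb,sb,77),("mark",tm,sm,60)]:
        X,r=tri(t,a,s,b)
        f=lambda P:round(np.degrees(np.arctan2(P[1]-ax[1],P[0]-ax[0]))-180,2)
        print(n,np.round(X,1),round(r,2),"ang tri",f(X),"top@z",f(onz(t,a,zz)),"scene@z",f(onz(s,b,zz)),np.linalg.norm(X[:2]-ax).round(1))
E
python3 - <<'E'
import pickle
from ang import *
t,s=pickle.load(open("c18.pkl","rb"))
S=lambda x,y:(305+x/16-.47,280+y/16-.47);T=lambda x,y:(340+x/16-.47,265+y/16-.47)
ana(t,s,T(290,352),S(303,398),T(263,378),S(268,458))
E
```

```text
beak [ 461.  -105.1   70.9] 0.86 ang tri -15.67 top@z -15.49 scene@z -12.56 44.0
mark [ 457.5 -102.1   60.8] 0.4 ang tri -18.02 top@z -17.65 scene@z -18.81 48.1
```

The angles agree: key at about -15°, mark at about -18°. I'll turn 2.8° more, release and look.

play_rows(moves=[255,0,0,0,1,255,0,0,0,2,255,0,0,0,2.8,255,0,0,0,2.8,255,0,0,0,2.8])

```text
time: 29.22
tool_pos: [503.8, -117.1, 95.6]
tcp_rot: [3.141, -0.002, -0.304]
contact_force: [2.8, -5.3, 0.3]
grip_width: 11.9
```

```bash
python3 go.py 503.2 -116.5 95 -18
```

```text
t 29.22 pos [ 503.8 -117.1   95.6] yaw -17.43 rp [ 1.7996e+02 -1.2000e-01] F [ 2.8 -5.3  0.3] w 11.9 j [-0.38  0.5   1.74 -0.    0.89  1.5 ]
shift [-0.7 -0.4  0.6] turn 0.57 len 1
```

play_rows(moves=[120,0,0,0,0,120,0,0,0,0,120,0,0,0,0,120,0,0,0,0,120,0,0,-40,0,120,0,0,-80,0,120,0,0,-120,0,120,0,0,-140,0])

```text
time: 29.88
tool_pos: [504.2, -116.6, 239.9]
tcp_rot: [3.142, -0.006, -0.305]
contact_force: [0.8, -0.8, 1.0]
grip_width: 48.4
```

play_rows(moves=[120,0,-40,0,0,120,0,-80,0,0,120,0,-120,0,0,120,0,-160,0,0,120,0,-200,0,0,120,0,-200,0,0,120,0,-200,0,0,120,0,-200,0,0])

```text
time: 30.55
tool_pos: [562.7, 74.1, 234.8]
tcp_rot: [3.141, 0.001, -0.305]
contact_force: [0.7, -0.2, 0.4]
grip_width: 48.7
```

```bash
python3 go.py; python3 - <<'E'
from plant import bot
from h import *
t=bot.capture("top");s=bot.capture("scene")
import pickle;pickle.dump((t,s),open("c19.pkl","wb"))
crop(s,305,270,50,45,14,"pics/s19.png");crop(t,340,245,45,50,12,"pics/t19.png")
E
```

```text
t 30.55 pos [562.7  74.1 234.8] yaw -17.46 rp [1.7996e+02 6.0000e-02] F [ 0.7 -0.2  0.4] w 48.7 j [-0.    0.43  1.43 -0.    1.29  1.87]
```

View pics/s19.png

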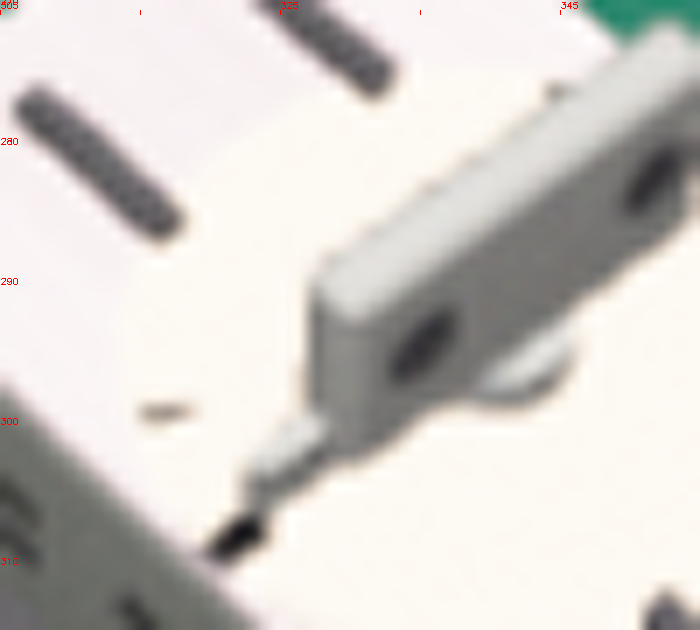

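View pics/t19.png

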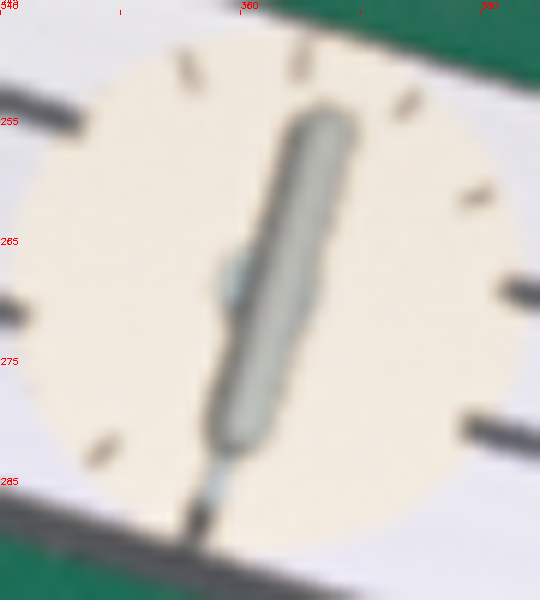

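```bash
python3 - <<'E'
import pickle
from ang import *
t,s=pickle.load(open("c19.pkl","rb"))
T=lambda x,y:(340+x/12-.46,245+y/12-.46);S=lambda x,y:(305+x/14-.46,270+y/14-.46)
a=onz(t,T(329,135),104)[:2];b=onz(t,T(241,428),104)[:2];print("bar top",(a+b)/2,np.degrees(np.arctan2(*(a-b)[::-1])))
a=onz(s,S(680,55),104)[:2];b=onz(s,S(343,298),104)[:2];print("bar scene",(a+b)/2,np.degrees(np.arctan2(*(a-b)[::-1])))
ana(t,s,T(215,487),S(256,478),T(199,523),S(237,537))
crop(t,300,220,120,100,6,"pics/t19b.png")
E
```

```text
bar top [ 503.75543367 -117.49619843] -18.168447570691242
bar scene [ 500.90561162 -118.51565815] -17.034074139204904
beak [ 463.6 -103.8   69.3] 2.18 ang tri -18.46 top@z -17.29 scene@z -14.95 41.8
mark [ 457.6 -102.4   61.8] 0.38 ang tri -17.67 top@z -17.24 scene@z -19.08 48.0
```

View pics/t19b.png

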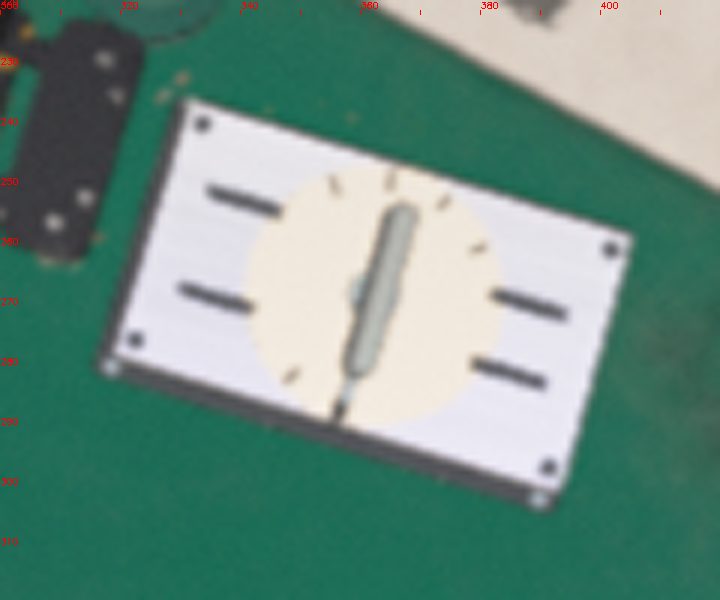

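```bash
python3 - <<'E'
import pickle
from ang import *
t,s=pickle.load(open("c19.pkl","rb"))
g=t["color"][220:320,300:420].astype(int)
def cen(x,y,r=3,thr=150):
    u,v=x/6,y/6;ys,xs=np.mgrid[int(v)-r:int(v)+r+1,int(u)-r:int(u)+r+1];w=np.clip(thr-g[ys,xs].max(2),0,None).astype(float)
    return (300+(xs*w).sum()/w.sum(),220+(ys*w).sum()/w.sum())
P=np.array([onz(t,cen(*p,r=2),60)[:2] for p in [(203,124),(611,250),(548,467),(135,340)]]);print(P.round(1),P.mean(0))
A=lambda d:np.degrees(np.arctan2(d[1],d[0]))
print("drive yaw",A(P[0]-P[1])-90,A(P[3]-P[2])-90,A(P[0]-P[3]),A(P[1]-P[2]))
m=onz(t,cen(339,411,r=2,thr=120),60)[:2];print("mark",m,A(P.mean(0)-m))
# key bar: light-face mask from background contrast
reg=t["color"][250:288,350:372].astype(int)
mk=((reg[:,:,0]<205)&(reg[:,:,0]-reg[:,:,2]<12)).astype(np.uint8)
n,l,st,ce=cv2.connectedComponentsWithStats(mk);i=1+st[1:,4].argmax();pts=np.argwhere(l==i)[:,::-1]
for r in mk: print(''.join('#' if v else '.' for v in r))
E
```

```text
[[ 575.4  -49.6]
 [ 521.6 -215.1]
 [ 434.1 -186.6]
 [ 487.8  -20.8]] [ 504.72858722 -118.0272719 ]
drive yaw -18.01143355984979 -17.931683926727914 -18.158942327012415 -18.00091436033046
mark [ 456.41319651 -101.81981877] -18.54408684389556
......................
......................
......................
......................
................#.....
...............####...
..............#####...
..............#####...
..............#####...
..............####....
.............#####....
.............#####....
.............####.....
............#####.....
............#####.....
...........######.....
.........#######......
.........#######......
........########......
........#########.....
.........#######......
.........#######......
..........#####.......
..........####........
.........#####........
.........#####........
.........#####........
........#####.........
........#####.........
........#####.........
........####..........
........####..........
........###...........
........##............
.......##.............
.......##.............
.......#..............
......##..............
```

The key stands at about -17.5° (tool yaw when let go -17.4, top view -18.2, scene view -17.0) and the mark direction is -18.0°. That puts the pointer on the mark. Next is a last check of the whole bench.

```bash
python3 - <<'E'
from plant import bot
import cv2
s=bot.capture("scene")
cv2.imwrite("pics/fin.png",s["color"][:,:,::-1])
E
```

```text
(no output)
```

View pics/fin.png

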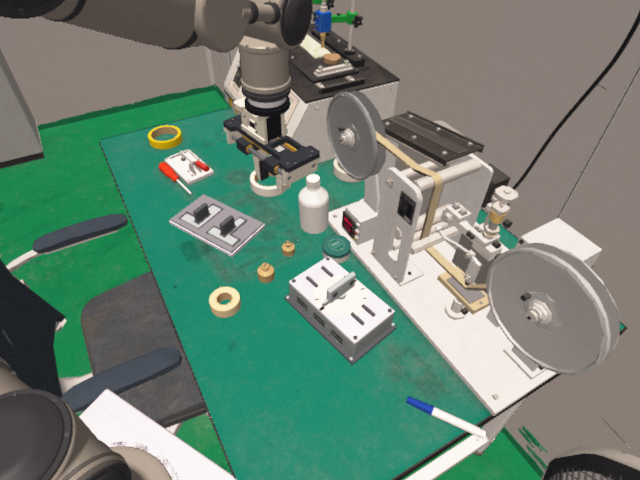

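The bystanders are at the same pixels as at the start, the locks are stowed at (202,213) and (228,226), and the arm is clear of everything. Handing in.

```bash
python3 -c "
from plant import bot
print(bot.close_job(), bot.get_obs()['time'])"
```

```text
the job is handed in; nothing more can be done
the job is handed in; nothing more can be done
```

I lifted both locks off the drive and laid them flat in their own cut-outs. I then wound the key clockwise to the full mark in three grasps of about 70° each, let go and moved the arm clear. The job was handed in at about 31 s of the 72 s allowed.

**Last checks**
- **Locks:** the pictures show both lying flat with rim visible round them. The T went in about 3 mm towards -x of where I aimed, because the measured pose lagged the commanded one, but it still sits inside its outline.
- **Key:** the mark direction measures -18.0° in world yaw. The key read -17.4° from the tool just before release, -18.2° from the top view and -17.0° from the scene view. The mean, about -17.5°, is roughly 0.5° short of the mark's centre, and the mark spans about ±3.6°.
- **Disagreement:** the two views gave the low beak's angle less consistently, between -15° and -18.5°, so I relied on the bar and the tool yaw. The top view alone puts the key 0.2° past the centre, which is within its error.
- **Bench:** by eye, in the final picture the other things on the bench stand where they did at the start.
- **Forces:** the highest contact force I read was about 13 N, when the T lock touched the cavity floor.

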